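Stand the stone tower in the low display case and slide it shut

TASK

Slide the display case's clear door open and put the tall square stone tower in: it is too tall and too thick to go in upright, so tilt it foot first through the gap in the case's sloping front, and stand it upright on the case floor. Then slide the door fully shut, and leave all the other stones and the bowl where they are.

Things in the scene. Friction and masses are not known exactly. Their poses are not given: they have to be found in the camera images.
- tower_mid (a point): Centre, on the axis, of the loose polished pale stone tower: square prism 44 x 44 mm, 100 mm tall, plus a 25 mm pyramid point, 125 mm overall; about 0.5 kg (varies). Starts standing on the table to the robot's left or right, in front of or behind the case. This point is 62.5 mm above its flat foot; z points to the tip, x and y are square to its sides. Standing, it topples if leaned over 22 degrees.
- case: Fixed clear display case, dark wood floor and front sill; 352 wide (y), 127 deep (x), 149 mm high. Origin: on the table, mid-width, at the sill's inner face; x points into the case (roughly to the robot's right), y along the front, away from the robot, z up. Floor top z = 6 mm; inner back wall x = 115, inner sides y = +-170 mm. The front slopes back from sill to roof: a fixed pane on the far half (y > 0), the opening on the near half (y < 0).
- sill_mid (a point): Fixed point: middle of the opening's lower edge, on the inner top edge of the sill, at case x = 0, y = -87, z = 53 mm; axes as the case. The sill is 6 mm thick (case x -6 to 0). Tilted about 45 degrees, top out of the case (towards case -x), the tower passes foot first over the sill and can lean on it, its near foot edge on the floor; pushing its leaning side from the front then rights it.
- roof_edge (a point): Fixed point: middle of the opening's upper edge, the underside of the clear roof's front edge, at case x = 36, y = -87, z = 145 mm; the roof is 4 mm thick and runs from here to the back. The opening is 165 mm wide; seen from above, only 36 mm of gap lies between sill and roof edge, less than the tower's 44 mm.
- door (a joint): Position of the sliding door in m: 0 = fully shut over the near half of the front, up to 0.165 = fully open, in front of the fixed far pane; grows as the door goes to the case's +y (away from the robot). It starts ajar, at 0.025 to 0.07. It slides freely, with about 1.5 N of friction, stays where it is left, and stops at 0.
- door_tab (a point): Middle of the part that stands above the roof of the door's upright metal tab: the tab is 10 mm thick (case x), 30 mm wide (case y), and rises to 192 mm above the table, 43 mm above the case's roof. This point is at case x = 26 mm, z = 175 mm, y = -87 mm + door position. Push the tab sideways to slide the door; axes as the case.
- geode: Bystander: squat rounded grey stone, 84 mm across, 45 mm high, on the table to the robot's left or right, on the side where the tower is not. Origin under its centre.
- stub: Bystander: short six-sided stone point, 50 mm across, 63 mm high, on the table, far left. Origin under its centre.
- bowl: Bystander: small wooden bowl, 100 mm across, 40 mm high, on the table, far right, behind the case. Origin under its centre.
- cluster: Bystander: crystal cluster, 50 x 55 mm, 60 mm high, on the case floor in the far half. Origin under its centre.
- ingot: Bystander: rounded stone block 40 x 40 x 30 mm, on the case floor in the far half, nearer the middle. Origin under its centre.

How it is judged (in metres and radians):
On the way, in this order (a step that is already met when the one before it is completed fails the run):
1. the tower stands upright on the case floor (angle between tower_mid's own z axis and vertical below 0.1 rad and x of tower_mid in the frame of case between 0.02 and 0.115 m and y of tower_mid in the frame of case between -0.17 and 0.17 m and z of tower_mid in the frame of case between 0.062 and 0.075 m), for 0.2 s.
2. the door is shut (value of joint door below 0.01 m), for 0.2 s.
At the end, for the whole second after the job is handed in: The tower stands on the case floor between sill, back and side walls, upright within 0.1 rad, and the door is shut to within 10 mm (all of step 1 and value of joint door below 0.01 m); the robot touches nothing.
It fails at once if a bystander is shifted by more than 30 mm or tipped over (distance of any of geode, stub, bowl, cluster, ingot from where it was at the start of the episode above 0.03 m or angle between any of geode, stub, bowl, cluster, ingot's own z axis and vertical above 0.5 rad).
It also fails if it takes over 67 s, if anything falls off the work surface, if the arm or the gripper's body presses on something with over 40 N, if the wrist force passes 120 N, or if a joint passes its speed limit or range.

ROBOT

A 6-joint arm with a two-finger parallel gripper is mounted at the origin on the work surface. World frame = base frame: x ahead of the robot, y to its left, z up, the work surface at z = 0. Lengths are in m, angles in degrees, forces in N, time in s.
With the tool pointing down it reaches from about 0.4 to 0.825 m from the base axis. Payload 7 kg.
Tool frame: the origin (TCP) lies midway between the tips of the shut fingers; the grasp point (between the pads) lies 19 mm behind it (r.hold_point_z is the distance from the TCP to the grasp point, in m); x points along the fingers, y is the direction in which the jaws open and shut, and the axes are right-handed (so a half turn about x gives the same grasp; the last joint's range is limited). The gripper opens to 88 mm and grips with 3 to 60 N. Pads are 19 mm wide; open, the fingers measure 130 mm over their backs; the gripper's body (78 mm by 193 mm) begins 47 mm behind the grasp point.
Start: joints at [82.512, 20.546, 0.682, 0, -70.136, -16.507], TCP at [0.275, 0.617, 0.197] pointing down, gripper open.
Joint ranges: [-176.03, 176.03], [-82.01, 121.73], [-58.28, 71.71], [-173.87, 95.51], [-174.79, -0.11], [-173.66, 173.66]. Speed limits (degrees/s): [136.94, 136.94, 172.46, 180, 180, 180].

INTERFACE

Orientations are given as [roll, pitch, yaw] about the fixed x, y, z axes, in that order (R = Rz(yaw) Ry(pitch) Rx(roll)).
In Python, from plant import r, viewer, order gives the robot as it stands. The module is installed in compiled form; this text tells all that it offers.
- The arm moves only by the shell command python3 -m creep 'ROWS' [FORCE]. ROWS is JSON, a list of rows, each an object of numbers: "ax", "ay", "az": the turn, a rotation vector about the tool's x, y, z in degrees; "tx", "ty", "tz": the shift along the tool's x, y, z in m; "fingers": the finger opening in m, from 0 to 0.0876. A call has 1 to 5 rows; each row is the pose to reach, as a shift and turn from the pose commanded when the call began, along the tool's axes at that moment; what a row does not reach only later rows make up. A row lasts 1/10 s, in which the tool goes at most 50 mm and 8.59 degrees, less where a joint would pass 70% of its speed; a pose out of reach is approached as far as the arm can. A call with a gripper value outside its range is refused whole. The fingers move at their own pace and stop on an object; FORCE is the grip in N (left out, the last holds). Time passes only in rows, so rows that repeat a pose let the fingers close. It gives the time, the measured TCP pose, the force and the opening at its end, in the units of the state.
- r.get_state(): the state, without advancing time (a new reading comes with each control period).
- viewer.capture(name): name is "scene" or "top" or "wrist"; returns a dict with "pixels" (384x512x3 uint8, blue, green, red), "depth" (384x512 float32, m along the optical axis (not along the pixel's ray), 0 where there is no reading), "fx", "fy", "cx", "cy" (pixels), "rvec" (rotation vector, rad) and "tvec" (3), from world to camera coordinates, as OpenCV has them; the wrist camera has in their place "T_tool_cam" (4x4, takes a point from camera to tool coordinates, whose origin is the TCP and whose axes are the tool frame's). Camera axes: x right, y down, z forward; pixel columns grow to the right and rows downward; lengths in m; the calibration is good to about 2 mm. A picture is of the moment at which its call begins: read the wrist's pose just before it.
- order.close_job(): hands the job in, once; it reports no verdict.
The state is a dict: "time_s": time; "joints": joint angles; "qd": joint speeds; "joint_torque": joint torques, N m; "tcp_pos": TCP position; "eef_rot": TCP orientation; "contact_force": force on the tool from outside, world axes, zero at the start; "moment": the same for the moment, N m; "gripper_width": finger opening in m.
Only numpy, scipy, OpenCV 4.12 (cv2) and the standard library are available. Lean on these libraries where they do the work, as an engineer would, in place of code of your own. Each camera call takes 0.05 s, during which the arm holds its last target.

## Working session

There is one attempt and no reset: what is moved stays moved. The work goes in short steps, Python scripts to look and compute and a shell command to move; the robot and the scene stay as the last step left them, time stands still between calls to the robot, and variables do not carry over. Pictures are saved under pics/ and viewed, and the job is handed in when it is done.

```bash
mkdir -p pics; ls; cat > h.py <<'E'
import numpy as np,cv2
from plant import r,viewer,order
def cap(n,f=None):
    d=viewer.capture(n)
    if f: cv2.imwrite('pics/'+f,d['pixels'])
    return d
E
python3 - <<'E'
from h import *
s=r.get_state();print({k:np.round(v,4) for k,v in s.items()})
for n in('scene','top','wrist'):
    d=cap(n,n+'0.png')
    np.savez('pics/%s0.npz'%n,**{k:np.array(v) for k,v in d.items()})
    print(n,d['fx'],d['cx'],d['cy'],d.get('rvec'),d.get('tvec'),d.get('T_tool_cam'))
E
```

```text
pics
{'time_s': np.float64(0.0), 'joints': array([ 8.25121e+01,  2.05895e+01,  6.33600e-01, -2.04000e-02,
       -7.01352e+01, -1.65072e+01]), 'qd': array([ 0.0089, -0.0183,  0.0855, -0.0009,  0.0056,  0.0204]), 'joint_torque': array([ 2.00000e-04, -5.82708e+01,  2.93044e+01,  6.99650e+00,
        6.90000e-03, -2.00000e-04]), 'tcp_pos': array([0.2743, 0.6162, 0.1965]), 'eef_rot': array([  94.6376,   89.9069, -109.3645]), 'contact_force': array([ 0.1893, -0.4876, -0.2551]), 'moment': array([ 0.0156, -0.0242, -0.0308]), 'gripper_width': np.float64(0.0876)}
scene 359.12388710559924 251.3690446127149 195.17026255326454 [ 1.66987678  1.75094396 -0.77665101] [ 0.04087145 -0.26632977  1.34628883] None
top 481.3237730803464 255.0575295557117 195.5979066544103 [ 2.13070294 -2.16316031  0.16742111] [-0.01015084  0.58057156  1.3470151 ] None
wrist 280.78256180485386 258.14157703601364 190.61218104825605 None None [[-1.23524086e-03 -3.06074649e-01  9.52006714e-01 -1.87422369e-01]
 [ 9.99998983e-01  3.00138615e-04  1.39400743e-03 -2.05384326e-03]
 [-7.12404310e-04  9.52007468e-01  3.06073967e-01 -8.43259174e-02]
 [ 0.00000000e+00  0.00000000e+00  0.00000000e+00  1.00000000e+00]]
```

View pics/scene0.png

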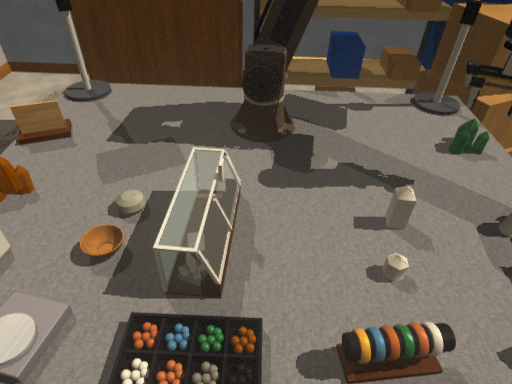

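View pics/top0.png

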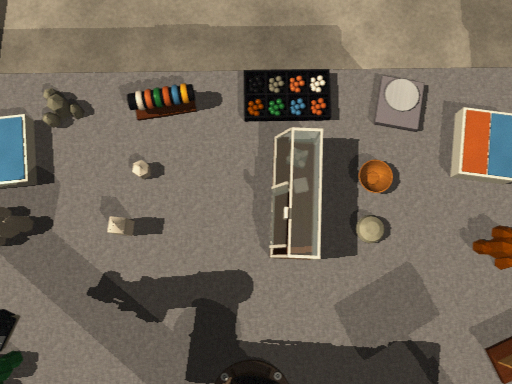

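View pics/wrist0.png

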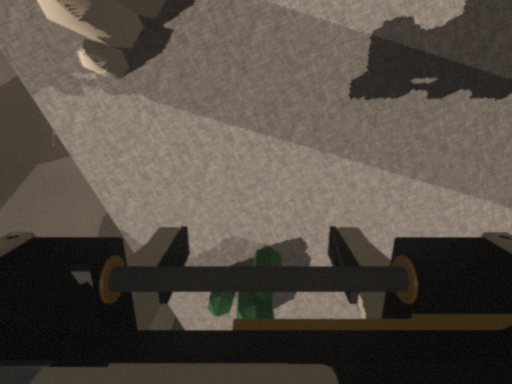

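```bash
python3 - <<'E'
import cv2
a=cv2.imread('pics/top0.png')
cv2.imwrite('pics/z1.png',cv2.resize(a[120:270,255:335],None,fx=5,fy=4*1.0,interpolation=2)[:600])
c=cv2.resize(a[115:265,260:335],None,fx=4,fy=4,interpolation=2)
t=cv2.resize(a[150:250,100:170],None,fx=6,fy=6,interpolation=2)
o=cv2.hconcat([c,t]);cv2.imwrite('pics/z1.png',o);print(o.shape)
b=cv2.imread('pics/scene0.png')
c=cv2.resize(b[140:300,145:255],None,fx=3.5,fy=3.5,interpolation=2)
t=cv2.resize(b[175:290,370:430],None,fx=5,fy=560/115,interpolation=2)
cv2.imwrite('pics/z2.png',cv2.hconcat([c,t]))
E
```

```text
(600, 720, 3)
```

View pics/z1.png

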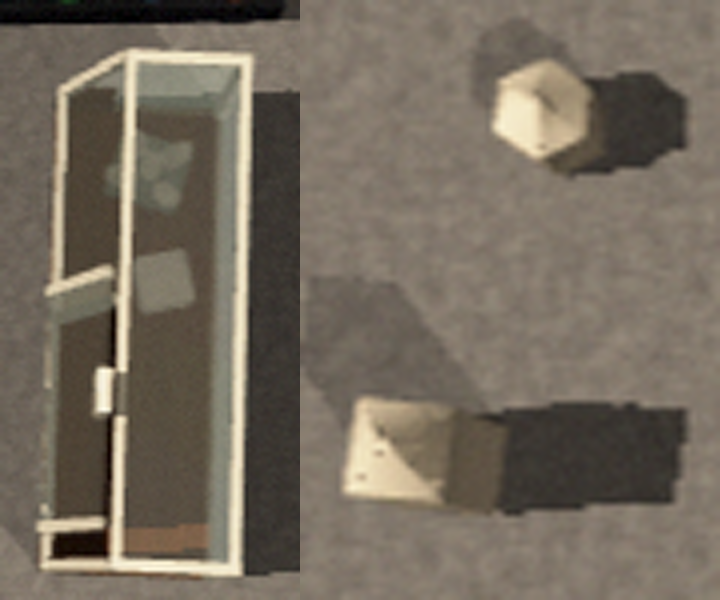

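View pics/z2.png

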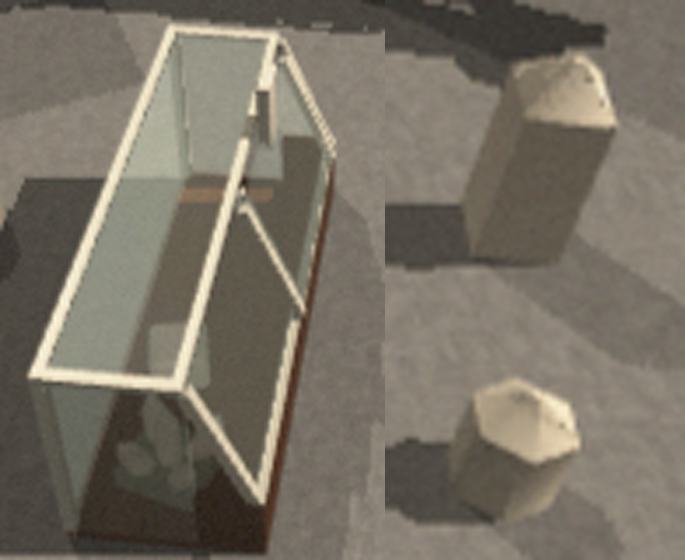

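```bash
cat >> h.py <<'E'
def ray(d,u,v,z):
    R=cv2.Rodrigues(np.array(d['rvec'],float))[0];t=np.array(d['tvec'],float).ravel()
    c=-R.T@t; w=R.T@np.array([(u-d['cx'])/d['fx'],(v-d['cy'])/d['fy'],1.0])
    return c+w*(z-c[2])/w[2]
def proj(d,P):
    K=np.array([[d['fx'],0,d['cx']],[0,d['fy'],d['cy']],[0,0,1.]])
    return cv2.projectPoints(np.atleast_2d(np.array(P,float)),np.array(d['rvec'],float),np.array(d['tvec'],float),K,None)[0][:,0]
def pix(d): return dict(np.load(d))
E
python3 - <<'E'
from h import *
T={k:v for k,v in np.load('pics/top0.npz').items()};S=dict(np.load('pics/scene0.npz'))
def tp(x,y,sc=4,ox=260,oy=115): return ((x+.5)/sc+ox-.5,(y+.5)/sc+oy-.5)
cs={(36,176):(128,50),(121,176):(252,56),(121,-176):(242,575),(36,-176):(113,570)}
A=[];B=[]
for k,p in cs.items():
    w=ray(T,*tp(*p),.149);print('top',k,w);A.append(np.array(k)/1e3);B.append(w[:2])
def fit(A,B):
    A=np.array(A);B=np.array(B);a=A-A.mean(0);b=B-B.mean(0)
    th=np.arctan2((a[:,0]*b[:,1]-a[:,1]*b[:,0]).sum(),(a*b).sum())
    R=np.array([[np.cos(th),-np.sin(th)],[np.sin(th),np.cos(th)]])
    t=B.mean(0)-R@A.mean(0); print('fit',np.degrees(th),t,'res',np.abs(A@R.T+t-B).max(0)); return th,R,t
th,R,t=fit(A,B)
def sp(x,y): return ((x+.5)/3.5+145-.5,(y+.5)/3.5+140-.5)
cs={(36,176):(180,391),(121,176):(33,378),(121,-176):(170,25),(36,-176):(278,35)}
A2=[];B2=[]
for k,p in cs.items():
    w=ray(S,*sp(*p),.149);print('sc',k,w);A2.append(np.array(k)/1e3);B2.append(w[:2])
fit(A2,B2); fit(A+A2,B+B2)
# tab top
w=ray(T,*tp(104,390),.192);print('tab',w,'case',R.T@(w[:2]-t))
q=lambda x,y: tp(x-300,y,6,100,150)
for p in [(358,398),(452,405),(443,502),(343,497)]: print('tw.1',ray(T,*q(*p),.1))
print('tip',ray(T,*q(381,441),.125))
for p in [(508,420),(497,512)]: print('foot',ray(T,*q(*p),0))
s2=lambda x,y: ((x-385)/5+370,y/(560/115)+175)
for p in [(467,260),(560,265)]: print('foot sc',ray(S,*s2(*p),0))
for p in [(517,112),(612,128)]: print('top sc',ray(S,*s2(*p),.1))
print('tip sc',ray(S,*s2(572,52),.125))
E
```

```text
top (36, 176) [ 0.75177711 -0.12071601  0.149     ]
top (121, 176) [ 0.74637875 -0.2051359   0.149     ]
top (121, -176) [ 0.39585037 -0.18582187  0.149     ]
top (36, -176) [ 0.40039666 -0.10146815  0.149     ]
fit -93.15707867090916 [ 0.57792399 -0.07490462] res [0.00061423 0.00031111]
sc (36, 176) [ 0.75079991 -0.12176131  0.149     ]
sc (121, 176) [ 0.7461683  -0.20310548  0.149     ]
sc (121, -176) [ 0.39497813 -0.18409304  0.149     ]
sc (36, -176) [ 0.4026683  -0.10135516  0.149     ]
fit -93.2835219867106 [ 0.5781499  -0.07420762] res [0.00229144 0.00198423]
fit -93.2201455198886 [ 0.57803674 -0.07455606] res [0.00237588 0.0021459 ]
tab [ 0.5140416  -0.09547523  0.192     ] case [ 0.02405761 -0.06265254]
tw.1 [0.5212944  0.38299788 0.1       ]
tw.1 [0.51743005 0.33993851 0.1       ]
tw.1 [0.4730798  0.34294134 0.1       ]
tw.1 [0.47604645 0.38848774 0.1       ]
tip [0.49896539 0.36471721 0.125     ]
foot [0.52048137 0.33863986 0.        ]
foot [0.47530032 0.34303933 0.        ]
foot sc [0.52041887 0.33534166 0.        ]
foot sc [0.52129665 0.38399216 0.        ]
top sc [0.51250215 0.33516721 0.1       ]
top sc [0.52196394 0.37906772 0.1       ]
tip sc [0.49323621 0.36021643 0.125     ]
```

```bash
cat >> h.py <<'E'
from scipy.spatial.transform import Rotation as Ro
CO=np.array([.5779,-.0747,0]);CR=Ro.from_euler('z',-93.2,degrees=True).as_matrix()
def w2c(p): return CR.T@(np.array(p)-CO)
def c2w(p): return CO+CR@np.array(p)
def frame(approach,jaw):
    "approach: tool x; jaw: tool y (world)"
    x=np.array(approach,float);x/=np.linalg.norm(x);y=np.array(jaw,float);y-=x*(x@y);y/=np.linalg.norm(y)
    return np.c_[x,y,np.cross(x,y)]
def cur():
    s=r.get_state();return np.array(s['tcp_pos']),Ro.from_euler('xyz',s['eef_rot'],degrees=True).as_matrix(),s
def goal(p,R,tag=''):
    P,C,s=cur();print(tag,'shift',np.round(C.T@(np.array(p)-P),4),'turn',np.round(Ro.from_matrix(C.T@R).as_rotvec(degrees=True),2))
def st():
    P,C,s=cur();print('t',round(float(s['time_s']),2),'tcp',np.round(P,4),'case mm',np.round(w2c(P)*1e3,1),'F',np.round(s['contact_force'],1),'w',round(float(s['gripper_width']),4),'J',np.round(s['joints'],1));print(np.round(C,3))
E
python3 - <<'E'
from h import *
st()
jaw=CR[:,1]
for j in(jaw,-jaw): goal(c2w([.026,-.063,.163]),frame([0,0,-1],j),'tab')
for j in(jaw,-jaw): goal(c2w([.026,-.063,.26]),frame([0,0,-1],j),'above')
E
```

```text
t 0.15 tcp [0.2743 0.6163 0.1967] case mm [-673.  -341.6  196.7] F [ 0.3  0.1 -0. ] w 0.0875 J [ 82.5  20.6   0.6  -0.  -70.1 -16.5]
[[-0.    -0.407 -0.914]
 [-0.001 -0.914  0.407]
 [-1.     0.001 -0.   ]]
tab shift [ 0.0345  0.5544 -0.5087] turn [-1.108e+02  7.000e-02 -6.000e-02]
tab shift [ 0.0345  0.5544 -0.5087] turn [ 6.92e+01 -5.00e-02 -6.00e-02]
above shift [-0.0625  0.5545 -0.5087] turn [-1.108e+02  7.000e-02 -6.000e-02]
above shift [-0.0625  0.5545 -0.5087] turn [ 6.92e+01 -5.00e-02 -6.00e-02]
```

```bash
python3 -m creep '[{"tx":-0.06,"ty":0.175,"tz":-0.16,"ax":40},{"tx":-0.06,"ty":0.175,"tz":-0.16,"ax":40},{"tx":-0.06,"ty":0.175,"tz":-0.16,"ax":40},{"tx":-0.06,"ty":0.175,"tz":-0.16,"ax":40},{"tx":-0.06,"ty":0.175,"tz":-0.16,"ax":40}]'
python3 - <<'E'
from h import *
st()
goal(c2w([.026,-.063,.25]),frame([0,0,-1],-CR[:,1]),'above')
E
```

```text
t 0.15 tcp [0.2743 0.6163 0.1967] case mm [-673.  -341.6  196.7] F [ 0.3  0.1 -0. ] w 0.0875 J [ 82.5  20.6   0.6  -0.  -70.1 -16.5]
[[-0.    -0.407 -0.914]
 [-0.001 -0.914  0.407]
 [-1.     0.001 -0.   ]]
above shift [-0.0525  0.5545 -0.5087] turn [ 6.92e+01 -5.00e-02 -6.00e-02]invalid input
```

```bash
python3 -m creep '[{"ax":8,"ay":0,"az":0,"tx":-0.012,"ty":0.035,"tz":-0.032,"fingers":0.087},{"ax":16,"ay":0,"az":0,"tx":-0.024,"ty":0.07,"tz":-0.064,"fingers":0.087},{"ax":24,"ay":0,"az":0,"tx":-0.036,"ty":0.105,"tz":-0.096,"fingers":0.087},{"ax":32,"ay":0,"az":0,"tx":-0.048,"ty":0.14,"tz":-0.128,"fingers":0.087},{"ax":40,"ay":0,"az":0,"tx":-0.06,"ty":0.175,"tz":-0.16,"fingers":0.087}]'
python3 - <<'E'
from h import *
st()
goal(c2w([.026,-.063,.25]),frame([0,0,-1],-CR[:,1]),'above')
E
```

```text
time_s: 0.65
tcp_pos: [0.3497, 0.3897, 0.2577]
eef_rot: [132.1, 90.0, -112.2]
contact_force: [1.7, 0.3, 0.7]
gripper_width: 0.0872
t 0.65 tcp [0.3497 0.3897 0.2577] case mm [-450.9 -253.8  257.7] F [1.7 0.3 0.7] w 0.0872 J [ 69.6   4.1 -12.7  -0.  -73.2 -43.9]
[[-0.    -0.901 -0.434]
 [-0.    -0.434  0.901]
 [-1.     0.    -0.   ]]
above shift [ 0.0078  0.0634 -0.5097] turn [ 2.89e+01 -1.00e-02 -1.00e-02]
```

```bash
python3 -m creep '[{"ax":8,"ay":0,"az":0,"tx":0,"ty":0.006,"tz":-0.05,"fingers":0.087},{"ax":16,"ay":0,"az":0,"tx":0,"ty":0.012,"tz":-0.099,"fingers":0.087},{"ax":24,"ay":0,"az":0,"tx":0,"ty":0.018,"tz":-0.148,"fingers":0.087},{"ax":29,"ay":0,"az":0,"tx":0,"ty":0.024,"tz":-0.197,"fingers":0.087},{"ax":29,"ay":0,"az":0,"tx":0,"ty":0.03,"tz":-0.246,"fingers":0.087}]'
python3 - <<'E'
from h import *
st()
goal(c2w([.026,-.063,.25]),frame([0,0,-1],-CR[:,1]),'above')
E
```

```text
time_s: 1.15
tcp_pos: [0.4304, 0.1555, 0.2577]
eef_rot: [-37.8, 90.0, 49.0]
contact_force: [1.5, -0.1, 0.0]
gripper_width: 0.0873
t 1.15 tcp [0.4304 0.1555 0.2577] case mm [-221.6 -160.1  257.7] F [ 1.5 -0.1  0. ] w 0.0873 J [ 44.6  -2.7 -19.6  -0.  -73.  -47.8]
[[ 0.    -0.998  0.055]
 [ 0.001  0.055  0.998]
 [-1.    -0.     0.001]]
above shift [ 0.0076 -0.0969 -0.2477] turn [0.06 0.03 0.03]
```

```bash
python3 -m creep '[{"ax":0,"ay":0,"az":0,"tx":0,"ty":-0.019,"tz":-0.046,"fingers":0.087},{"ax":0,"ay":0,"az":0,"tx":0,"ty":-0.038,"tz":-0.092,"fingers":0.087},{"ax":0,"ay":0,"az":0,"tx":0,"ty":-0.057,"tz":-0.138,"fingers":0.087},{"ax":0,"ay":0,"az":0,"tx":0,"ty":-0.076,"tz":-0.184,"fingers":0.087},{"ax":0,"ay":0,"az":0,"tx":0,"ty":-0.094,"tz":-0.23,"fingers":0.087}]'
python3 - <<'E'
from h import *
st()
goal(c2w([.026,-.063,.163]),frame([0,0,-1],-CR[:,1]),'tab')
cap('top','top1.png');cap('wrist','wr1.png')
E
```

```text
time_s: 1.65
tcp_pos: [0.5125, -0.0793, 0.2576]
eef_rot: [-60.1, 90.0, 26.9]
contact_force: [0.5, 2.3, -0.0]
gripper_width: 0.087
t 1.65 tcp [ 0.5125 -0.0793  0.2576] case mm [  8.2 -65.1 257.6] F [ 0.5  2.3 -0. ] w 0.087 J [ 12.9   3.6 -13.2  -0.  -73.1 -15.9]
[[ 0.    -0.999  0.052]
 [ 0.     0.052  0.999]
 [-1.    -0.     0.   ]]
tab shift [ 0.0946 -0.002  -0.0178] turn [0.21 0.01 0.02]
```

View pics/wr1.png

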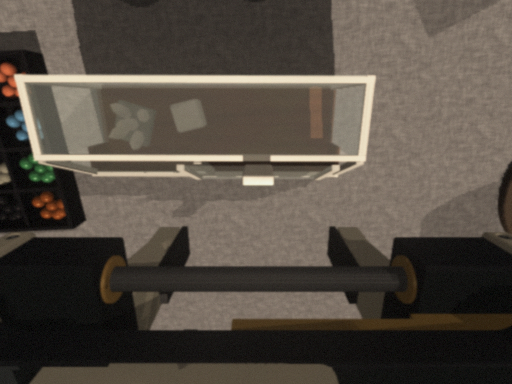

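```bash
python3 -m creep '[{"ax":0,"ay":0,"az":0,"tx":0,"ty":-0.001,"tz":-0.018,"fingers":0.087},{"ax":0,"ay":0,"az":0,"tx":0.03,"ty":-0.001,"tz":-0.018,"fingers":0.087},{"ax":0,"ay":0,"az":0,"tx":0.06,"ty":-0.001,"tz":-0.018,"fingers":0.07},{"ax":0,"ay":0,"az":0,"tx":0.09,"ty":-0.001,"tz":-0.018,"fingers":0.05},{"ax":0,"ay":0,"az":0,"tx":0.095,"ty":-0.001,"tz":-0.018,"fingers":0.04}]' 10
python3 - <<'E'
from h import *
st()
P,C,s=cur();d=cap('wrist','wr2.png')
E
```

```text
time_s: 2.25
tcp_pos: [0.5097, -0.095, 0.1591]
eef_rot: [93.1, 89.7, -179.9]
contact_force: [-0.6, -0.1, -0.1]
gripper_width: 0.0684
t 2.25 tcp [ 0.5097 -0.095   0.1591] case mm [ 24.  -67.  159.1] F [-0.6 -0.1 -0.1] w 0.0684 J [ 11.1   7.7 -21.8  -0.1 -60.8 -14.1]
[[-0.006 -0.999  0.053]
 [-0.     0.053  0.999]
 [-1.     0.006 -0.   ]]
```

View pics/wr2.png

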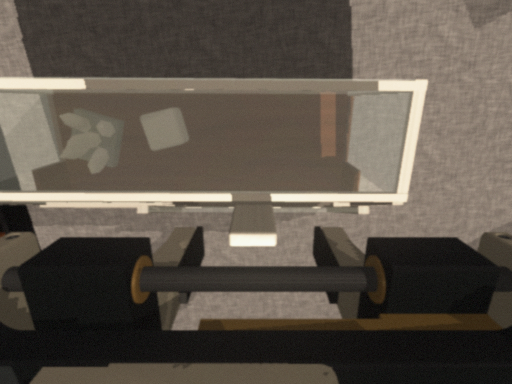

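```bash
python3 -m creep '[{"ax":0,"ay":0,"az":0,"tx":-0.003,"ty":0,"tz":-0.002,"fingers":0.04},{"ax":0,"ay":0,"az":0,"tx":-0.003,"ty":0,"tz":-0.002,"fingers":0.035},{"ax":0,"ay":0,"az":0,"tx":-0.003,"ty":0,"tz":-0.002,"fingers":0.033},{"ax":0,"ay":0,"az":0,"tx":-0.003,"ty":-0.01,"tz":-0.002,"fingers":0.033},{"ax":0,"ay":0,"az":0,"tx":-0.003,"ty":-0.025,"tz":-0.002,"fingers":0.033}]' 10
python3 -m creep '[{"ax":0,"ay":0,"az":0,"tx":0,"ty":-0.02,"tz":0,"fingers":0.033},{"ax":0,"ay":0,"az":0,"tx":0,"ty":-0.04,"tz":0,"fingers":0.033},{"ax":0,"ay":0,"az":0,"tx":0,"ty":-0.06,"tz":0,"fingers":0.033},{"ax":0,"ay":0,"az":0,"tx":0,"ty":-0.08,"tz":0,"fingers":0.033},{"ax":0,"ay":0,"az":0,"tx":0,"ty":-0.095,"tz":0,"fingers":0.033}]' 10
python3 - <<'E'
from h import *
st()
E
```

```text
time_s: 2.8
tcp_pos: [0.538, -0.0984, 0.1665]
eef_rot: [-78.6, 89.9, 8.4]
contact_force: [1.1, -0.1, 0.7]
gripper_width: 0.0335
time_s: 3.3
tcp_pos: [0.634, -0.1036, 0.1655]
eef_rot: [-110.8, 90.0, -23.8]
contact_force: [0.3, -0.0, -0.4]
gripper_width: 0.0332
t 3.3 tcp [ 0.634  -0.1036  0.1655] case mm [ 25.7  57.6 165.5] F [ 0.3 -0.  -0.4] w 0.0332 J [  8.1  18.7  -6.3   0.  -64.9 -11.1]
[[ 0.    -0.999  0.052]
 [-0.     0.052  0.999]
 [-1.    -0.    -0.   ]]
```

```bash
python3 -m creep '[{"ax":0,"ay":0,"az":0,"tx":0,"ty":-0.007,"tz":0,"fingers":0.033},{"ax":0,"ay":0,"az":0,"tx":0,"ty":-0.013,"tz":0,"fingers":0.033},{"ax":0,"ay":0,"az":0,"tx":0,"ty":-0.017,"tz":0,"fingers":0.033},{"ax":0,"ay":0,"az":0,"tx":0,"ty":-0.019,"tz":0,"fingers":0.033},{"ax":0,"ay":0,"az":0,"tx":0,"ty":-0.019,"tz":0,"fingers":0.05}]' 10
python3 -m creep '[{"ax":0,"ay":0,"az":0,"tx":0,"ty":0,"tz":0,"fingers":0.07},{"ax":0,"ay":0,"az":0,"tx":-0.03,"ty":0,"tz":0,"fingers":0.087},{"ax":0,"ay":0,"az":0,"tx":-0.07,"ty":0,"tz":0,"fingers":0.087},{"ax":0,"ay":0,"az":0,"tx":-0.085,"ty":0.02,"tz":0.04,"fingers":0.087},{"ax":0,"ay":0,"az":0,"tx":-0.085,"ty":0.04,"tz":0.085,"fingers":0.087}]' 10
python3 - <<'E'
from h import *
st()
cap('top','top2.png')
a=np.radians(-5.5)
for z in(.2,.065):goal([.497,.363,z],frame([0,0,-1],[-np.cos(a),-np.sin(a),0]),'tower')
E
```

```text
time_s: 3.8
tcp_pos: [0.651, -0.1044, 0.1657]
eef_rot: [-74.5, 90.0, 12.5]
contact_force: [-0.1, 0.4, 0.3]
gripper_width: 0.037
time_s: 4.3
tcp_pos: [0.6164, -0.0177, 0.2536]
eef_rot: [-81.3, 89.7, 5.6]
contact_force: [1.6, 1.4, 0.1]
gripper_width: 0.0755
t 4.3 tcp [ 0.6164 -0.0177  0.2536] case mm [-59.   35.3 253.6] F [1.6 1.4 0.1] w 0.0755 J [ 16.5  13.2  -2.3   0.1 -74.2 -19.7]
[[ 0.005 -0.998  0.055]
 [ 0.     0.055  0.998]
 [-1.    -0.005  0.001]]
tower shift [0.0534 0.1359 0.3677] turn [2.54 0.19 0.18]
tower shift [0.1884 0.1364 0.3673] turn [2.54 0.19 0.18]
```

View pics/top2.png

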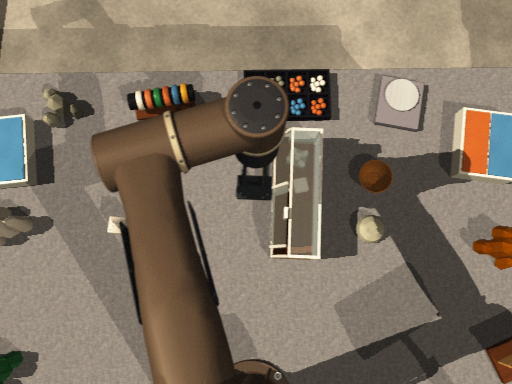

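```bash
cat >> h.py <<'E'
def wray(d,P,C,u,v,z):
    T=np.array(d['T_tool_cam']);c=P+C@T[:3,3];w=C@T[:3,:3]@np.array([(u-d['cx'])/d['fx'],(v-d['cy'])/d['fy'],1.])
    return c+w*(z-c[2])/w[2]
E
python3 - <<'E'
from h import *
P=np.array([.5097,-.095,.1591]);C=frame([-.006,0,-1],[-.999,.053,0.006])
d=dict(np.load('pics/wrist0.npz'))
for u,v in[(253,240),(231,240),(276,240),(253,245),(253,235)]:print(w2c(wray(d,P,C,u,v,.192)))
P=np.array([.5125,-.0793,.2576]);C=frame([0,0,-1],[-.999,.052,0.00])
print(w2c(wray(d,P,C,258,181,.192)))
T=dict(np.load('pics/top0.npz'))
P,C,s=cur();print(w2c(ray(T,286.5,212,.192)))
d=cap('wrist','wr3.png')
t=cap('top');cv2.imwrite('pics/z3.png',cv2.resize(t['pixels'][115:265,260:335],None,fx=4,fy=4,interpolation=2))
E
```

```text
[ 0.02692543 -0.06180048  0.192     ]
[ 0.02692877 -0.04833355  0.192     ]
[ 0.02692193 -0.07589771  0.192     ]
[ 0.02349502 -0.06179348  0.192     ]
[ 0.0303145  -0.06180739  0.192     ]
[ 0.02066777 -0.06317082  0.192     ]
[ 0.02654024 -0.06218489  0.192     ]
```

View pics/wr3.png

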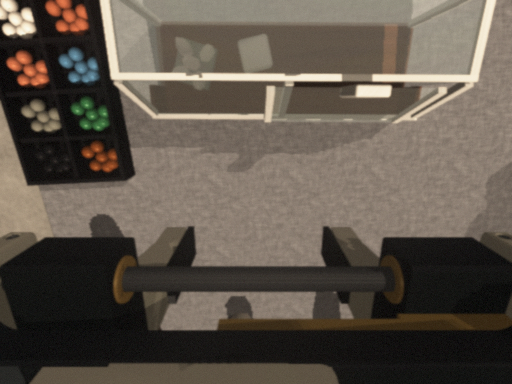

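View pics/z3.png

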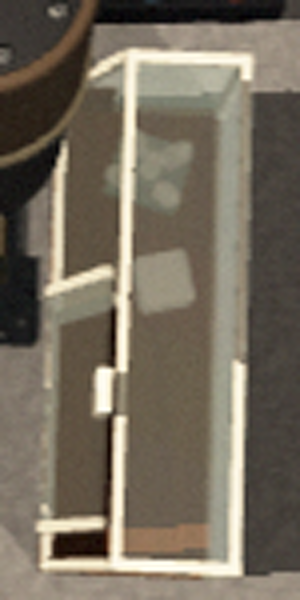

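```bash
python3 - <<'E'
from h import *
d=dict(np.load('pics/wrist0.npz'));T=np.linalg.inv(d['T_tool_cam'])
for p in [(0,0,0),(-.019,0,0),(0,.034,0),(0,-.034,0),(-.019,.034,0),(-.019,-.034,0),(-.045,.034,0),(0,.034,.01),(0,.034,-.01)]:
    q=T[:3,:3]@np.array(p)+T[:3,3];print(p,q.round(3),(q[:2]/q[2]*d['fx']+[d['cx'],d['cy']]).round(0))
print(r.hold_point_z)
D=cap('wrist')['depth']
for u,v in[(180,240),(170,260),(345,240),(335,240),(370,90),(250,150)]:print(u,v,D[v,u])
t=cap('top');print(ray(t,255,187,.25))
E
```

```text
(0, 0, 0) [0.002 0.023 0.204] [261. 222.]
(-0.019, 0, 0) [0.002 0.029 0.186] [261. 234.]
(0, 0.034, 0) [0.036 0.023 0.204] [307. 222.]
(0, -0.034, 0) [-0.032  0.023  0.204] [214. 222.]
(-0.019, 0.034, 0) [0.036 0.029 0.186] [312. 234.]
(-0.019, -0.034, 0) [-0.032  0.029  0.186] [210. 234.]
(-0.045, 0.034, 0) [0.036 0.037 0.161] [320. 254.]
(0, 0.034, 0.01) [0.036 0.032 0.207] [307. 235.]
(0, 0.034, -0.01) [0.036 0.013 0.201] [308. 209.]
0.0188
180 240 0.15539867
170 260 0.13648506
345 240 0.15386923
335 240 0.15636118
370 90 0.23315115
250 150 0.43974388
[ 0.57073425 -0.0175062   0.25      ]
```

```bash
python3 - <<'E'
from h import *
d=cap('wrist');D=d['depth'];T=np.array(d['T_tool_cam'])
v,u=np.mgrid[:384,:512]
p=np.stack([(u-d['cx'])/d['fx']*D,(v-d['cy'])/d['fy']*D,D],-1)@T[:3,:3].T+T[:3,3]
m=(D>0)&(D<.215)
print(m.sum())
for a in np.arange(-.1,.03,.01):
    k=m&(p[...,0]>a)&(p[...,0]<=a+.01)
    if k.sum(): q=p[k];L=q[q[:,1]<0];print(round(a,3),k.sum(),q.min(0).round(3),q.max(0).round(3),'left y max',L[:,1].max().round(3) if len(L) else'','u',u[k].min(),u[k].max(),'v',v[k].min(),v[k].max())
print(r.get_state()['gripper_width'])
E
```

```text
65248
-0.1 1286 [-0.1   -0.09  -0.038] [-0.09   0.086  0.012] left y max -0.048 u 3 511 v 232 329
-0.09 584 [-0.09  -0.049 -0.006] [-0.08   0.046  0.013] left y max -0.048 u 145 373 v 292 329
-0.08 855 [-0.08  -0.063 -0.011] [-0.07   0.06   0.013] left y max -0.044 u 128 389 v 258 313
-0.07 941 [-0.07  -0.064 -0.011] [-0.06   0.061  0.012] left y max -0.044 u 129 388 v 248 295
-0.06 800 [-0.06  -0.061 -0.011] [-0.05   0.059  0.006] left y max -0.044 u 142 376 v 239 265
-0.05 812 [-0.05  -0.061 -0.011] [-0.04   0.058  0.011] left y max -0.044 u 151 367 v 231 265
-0.04 569 [-0.04  -0.061 -0.011] [-0.03   0.058  0.011] left y max -0.044 u 157 360 v 226 261
-0.03 37 [-0.03  -0.048 -0.009] [-0.028  0.045  0.011] left y max -0.044 u 183 333 v 226 254
0.08662668402517502
```

```bash
cat >> h.py <<'E'
def tips():
    d=cap('wrist');D=d['depth'];T=np.array(d['T_tool_cam']);v,u=np.mgrid[:384,:512]
    p=np.stack([(u-d['cx'])/d['fx']*D,(v-d['cy'])/d['fy']*D,D],-1)@T[:3,:3].T+T[:3,3]
    m=(D>0)&(D<.23)&(abs(p[...,1])<.07)&(abs(p[...,2])<.03)
    q=p[m];print('w',r.get_state()['gripper_width'],'tip x',np.sort(q[:,0])[-20:].round(4)[::6])
    k=q[q[:,0]>q[:,0].max()-.012];print(k.min(0).round(3),k.max(0).round(3),'inner',k[k[:,1]<0][:,1].max().round(4),k[k[:,1]>0][:,1].min().round(4))
E
python3 -m creep '[{"ax":0,"ay":0,"az":0,"tx":0,"ty":0,"tz":0,"fingers":0.033},{"ax":0,"ay":0,"az":0,"tx":0,"ty":0,"tz":0,"fingers":0.033},{"ax":0,"ay":0,"az":0,"tx":0,"ty":0,"tz":0,"fingers":0.033},{"ax":0,"ay":0,"az":0,"tx":0,"ty":0,"tz":0,"fingers":0.033},{"ax":0,"ay":0,"az":0,"tx":0,"ty":0,"tz":0,"fingers":0.033}]' 10
python3 -c "
from h import *
tips();cap('wrist','wr4.png')"
python3 -m creep '[{"ax":0,"ay":0,"az":0,"tx":0,"ty":0,"tz":0,"fingers":0},{"ax":0,"ay":0,"az":0,"tx":0,"ty":0,"tz":0,"fingers":0},{"ax":0,"ay":0,"az":0,"tx":0,"ty":0,"tz":0,"fingers":0}]' 10
python3 -c "
from h import *
tips();cap('wrist','wr5.png')"
```

```text
time_s: 5.1
tcp_pos: [0.6155, -0.0177, 0.2503]
eef_rot: [112.4, 90.0, -160.7]
contact_force: [0.0, 0.4, 0.6]
gripper_width: 0.0524
w 0.04887680157253866 tip x [-0.0296 -0.0293 -0.0291 -0.0287]
[-0.04  -0.043 -0.01 ] [-0.028  0.041  0.011] inner -0.0275 0.0248
time_s: 5.5
tcp_pos: [0.6155, -0.0174, 0.2505]
eef_rot: [-63.4, 90.0, 23.6]
contact_force: [-0.4, 0.1, 0.0]
gripper_width: 0.0209
w 0.016823818641526527 tip x [-0.0301 -0.0298 -0.0293 -0.0286]
[-0.04  -0.027 -0.011] [-0.028  0.025  0.011] inner -0.0117 0.009
```

View pics/wr5.png

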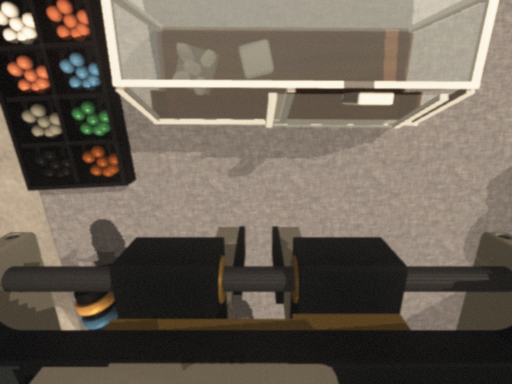

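```bash
cat >> h.py <<'E'
OFF=np.array([-.029,0,0])
def tgoal(p,R,tag=''): goal(np.array(p)-R@OFF,R,tag)
def tst():
    P,C,s=cur();print('tip case mm',(w2c(P+C@OFF)*1e3).round(1))
E
python3 - <<'E'
from h import *
tst()
tgoal(c2w([.026,-.062,.21]),frame([0,0,-1],-CR[:,1]))
tgoal(c2w([.026,-.062,.166]),frame([0,0,-1],-CR[:,1]))
E
```

```text
tip case mm [-59.3  34.3 279.5]
 shift [ 0.0695  0.0967 -0.0849] turn [ 0.21 -0.   -0.  ]
 shift [ 0.1135  0.0967 -0.0849] turn [ 0.21 -0.   -0.  ]
```

```bash
python3 -m creep '[{"ax":0,"ay":0,"az":0,"tx":0,"ty":0.04,"tz":-0.025,"fingers":0.08},{"ax":0,"ay":0,"az":0,"tx":0,"ty":0.08,"tz":-0.05,"fingers":0.08},{"ax":0,"ay":0,"az":0,"tx":0.02,"ty":0.097,"tz":-0.085,"fingers":0.08},{"ax":0,"ay":0,"az":0,"tx":0.04,"ty":0.097,"tz":-0.085,"fingers":0.08},{"ax":0,"ay":0,"az":0,"tx":0.06,"ty":0.097,"tz":-0.085,"fingers":0.08}]' 10
python3 - <<'E'
from h import *
tst();cap('wrist','wr6.png')
tgoal(c2w([.026,-.062,.166]),frame([0,0,-1],-CR[:,1]))
E
```

```text
time_s: 6.1
tcp_pos: [0.5137, -0.0981, 0.1907]
eef_rot: [-77.1, 89.9, 9.9]
contact_force: [0.0, -0.2, 0.5]
gripper_width: 0.0469
tip case mm [ 27.  -62.8 219.7]
 shift [ 0.0499 -0.0027  0.0005] turn [ 0.12  0.03 -0.2 ]
```

View pics/wr6.png

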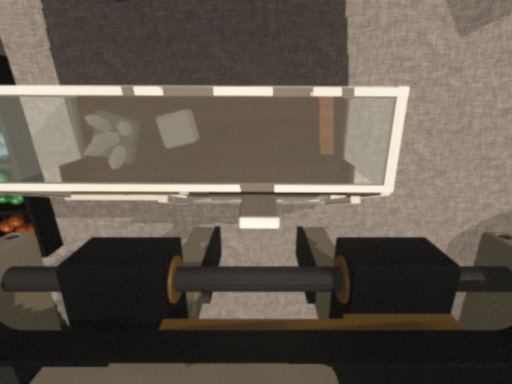

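Tab top at pixel (259,222), centred between the fingertips at u≈218 and 300; tips still above it. I descend in steps.

```bash
python3 -m creep '[{"ax":0,"ay":0,"az":0,"tx":0,"ty":0,"tz":0,"fingers":0.07},{"ax":0,"ay":0,"az":0,"tx":0.012,"ty":0,"tz":0,"fingers":0.07},{"ax":0,"ay":0,"az":0,"tx":0.024,"ty":0,"tz":0,"fingers":0.07},{"ax":0,"ay":0,"az":0,"tx":0.036,"ty":0,"tz":0,"fingers":0.07},{"ax":0,"ay":0,"az":0,"tx":0.036,"ty":0,"tz":0,"fingers":0.07}]' 10
python3 -m creep '[{"ax":0,"ay":0,"az":0,"tx":0.008,"ty":0,"tz":0,"fingers":0.06},{"ax":0,"ay":0,"az":0,"tx":0.014,"ty":0,"tz":0,"fingers":0.05},{"ax":0,"ay":0,"az":0,"tx":0.014,"ty":0,"tz":0,"fingers":0.04},{"ax":0,"ay":0,"az":0,"tx":0.014,"ty":0,"tz":0,"fingers":0.033},{"ax":0,"ay":0,"az":0,"tx":0.014,"ty":-0.01,"tz":0,"fingers":0.033}]' 10
python3 - <<'E'
from h import *
tst();cap('wrist','wr7.png')
E
```

```text
time_s: 6.65
tcp_pos: [0.5129, -0.0972, 0.1523]
eef_rot: [94.9, 89.8, -178.1]
contact_force: [-0.8, -0.6, -0.2]
gripper_width: 0.0699
time_s: 7.15
tcp_pos: [0.5234, -0.0978, 0.1407]
eef_rot: [73.6, 90.0, 160.6]
contact_force: [-1.6, -0.5, -1.3]
gripper_width: 0.0365
tip case mm [ 26.1 -53.1 169.7]
```

View pics/wr7.png

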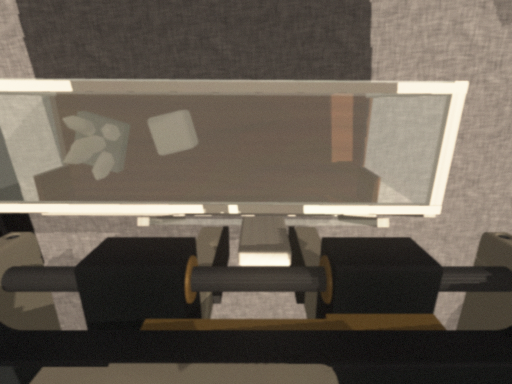

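```bash
python3 -m creep '[{"ax":0,"ay":0,"az":0,"tx":0,"ty":-0.02,"tz":0,"fingers":0.033},{"ax":0,"ay":0,"az":0,"tx":0,"ty":-0.04,"tz":0,"fingers":0.033},{"ax":0,"ay":0,"az":0,"tx":0,"ty":-0.06,"tz":0,"fingers":0.033},{"ax":0,"ay":0,"az":0,"tx":0,"ty":-0.08,"tz":0,"fingers":0.033},{"ax":0,"ay":0,"az":0,"tx":0,"ty":-0.1,"tz":0,"fingers":0.033}]' 10
python3 -m creep '[{"ax":0,"ay":0,"az":0,"tx":0,"ty":-0.01,"tz":0,"fingers":0.033},{"ax":0,"ay":0,"az":0,"tx":0,"ty":-0.018,"tz":0,"fingers":0.033},{"ax":0,"ay":0,"az":0,"tx":0,"ty":-0.024,"tz":0,"fingers":0.033},{"ax":0,"ay":0,"az":0,"tx":0,"ty":-0.028,"tz":0,"fingers":0.033},{"ax":0,"ay":0,"az":0,"tx":0,"ty":-0.028,"tz":0,"fingers":0.033}]' 10
python3 - <<'E'
from h import *
st();tst();cap('wrist','wr8.png')
E
```

```text
time_s: 7.7
tcp_pos: [0.6248, -0.1035, 0.1405]
eef_rot: [124.2, 89.9, -148.8]
contact_force: [-2.0, -0.8, 1.1]
gripper_width: 0.0329
time_s: 8.2
tcp_pos: [0.6524, -0.1044, 0.1405]
eef_rot: [-73.0, 90.0, 14.1]
contact_force: [0.3, -0.4, 0.1]
gripper_width: 0.0334
t 8.2 tcp [ 0.6524 -0.1044  0.1405] case mm [ 25.5  76.1 140.5] F [ 0.3 -0.4  0.1] w 0.0334 J [  7.8  21.4  -5.7  -0.  -62.8 -10.8]
[[ 0.001 -0.999  0.052]
 [ 0.     0.052  0.999]
 [-1.    -0.001  0.   ]]
tip case mm [ 25.5  76.  169.5]
```

View pics/wr8.png

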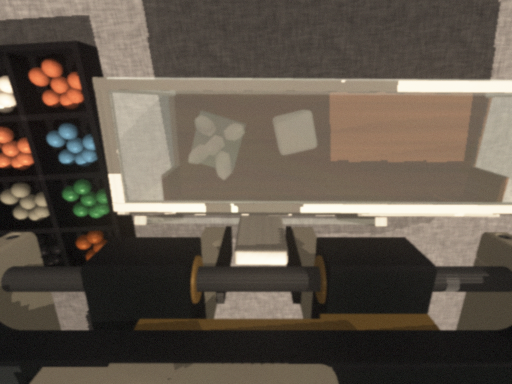

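```bash
python3 -m creep '[{"ax":0,"ay":0,"az":0,"tx":0,"ty":0,"tz":0,"fingers":0.06},{"ax":0,"ay":0,"az":0,"tx":0,"ty":0,"tz":0,"fingers":0.07},{"ax":0,"ay":0,"az":0,"tx":-0.04,"ty":0,"tz":0,"fingers":0.08},{"ax":0,"ay":0,"az":0,"tx":-0.07,"ty":0.01,"tz":0.03,"fingers":0.087},{"ax":0,"ay":0,"az":0,"tx":-0.07,"ty":0.03,"tz":0.075,"fingers":0.087}]' 10
python3 -m creep '[{"ax":0,"ay":0,"az":0,"tx":0,"ty":0.018,"tz":0.045,"fingers":0.087},{"ax":0,"ay":0,"az":0,"tx":0,"ty":0.036,"tz":0.09,"fingers":0.087},{"ax":0,"ay":0,"az":0,"tx":0,"ty":0.054,"tz":0.135,"fingers":0.087},{"ax":0,"ay":0,"az":0,"tx":0,"ty":0.072,"tz":0.18,"fingers":0.087},{"ax":0,"ay":0,"az":0,"tx":0,"ty":0.09,"tz":0.225,"fingers":0.087}]' 10
python3 - <<'E'
from h import *
st()
t=cap('top','top3.png')
a=np.radians(-5.5)
for z in(.2,.065):tgoal([.497,.363,z],frame([0,0,-1],[-np.cos(a),-np.sin(a),0]),'tower')
E
```

```text
time_s: 8.75
tcp_pos: [0.629, -0.0288, 0.2153]
eef_rot: [-86.9, 89.5, -0.1]
contact_force: [0.8, 0.6, -0.6]
gripper_width: 0.0673
time_s: 9.25
tcp_pos: [0.5469, 0.2032, 0.2111]
eef_rot: [-49.7, 89.9, 37.3]
contact_force: [0.5, 0.4, -0.6]
gripper_width: 0.0871
t 9.25 tcp [0.5469 0.2032 0.2111] case mm [-275.7  -46.4  211.1] F [ 0.5  0.4 -0.6] w 0.0871 J [ 39.6  11.4 -10.1   0.  -68.4 -42.6]
[[ 0.001 -0.999  0.052]
 [ 0.001  0.052  0.999]
 [-1.    -0.001  0.001]]
tower shift [0.0403 0.0562 0.1516] turn [2.67 0.15 0.07]
tower shift [0.1753 0.0564 0.1512] turn [2.67 0.15 0.07]
```

View pics/top3.png

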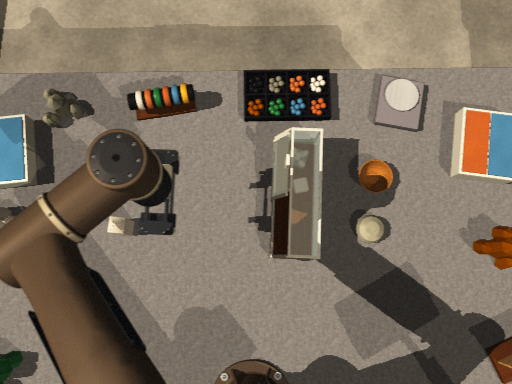

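```bash
python3 -m creep '[{"ax":1,"ay":0,"az":0,"tx":0,"ty":0.015,"tz":0.04,"fingers":0.087},{"ax":2,"ay":0,"az":0,"tx":0.01,"ty":0.03,"tz":0.08,"fingers":0.087},{"ax":2.7,"ay":0,"az":0,"tx":0.02,"ty":0.045,"tz":0.12,"fingers":0.087},{"ax":2.7,"ay":0,"az":0,"tx":0.03,"ty":0.056,"tz":0.151,"fingers":0.087},{"ax":2.7,"ay":0,"az":0,"tx":0.03,"ty":0.056,"tz":0.151,"fingers":0.087}]' 10
python3 - <<'E'
from h import *
st()
d=cap('wrist','wr9.png')
a=np.radians(-5.5)
tgoal([.497,.363,.065],frame([0,0,-1],[-np.cos(a),-np.sin(a),0]),'tower')
E
```

```text
time_s: 9.8
tcp_pos: [0.498, 0.3581, 0.1788]
eef_rot: [125.0, 89.9, -150.5]
contact_force: [-0.1, 0.5, -0.2]
gripper_width: 0.0868
t 9.8 tcp [0.498  0.3581 0.1788] case mm [-427.7 -103.9  178.8] F [-0.1  0.5 -0.2] w 0.0868 J [ 53.9  15.6  -8.9  -0.  -65.6 -59.4]
[[-0.001 -0.995  0.096]
 [-0.001  0.096  0.995]
 [-1.     0.001 -0.001]]
tower shift [0.1436 0.0022 0.0063] turn [-0.03 -0.05 -0.04]
```

View pics/wr9.png

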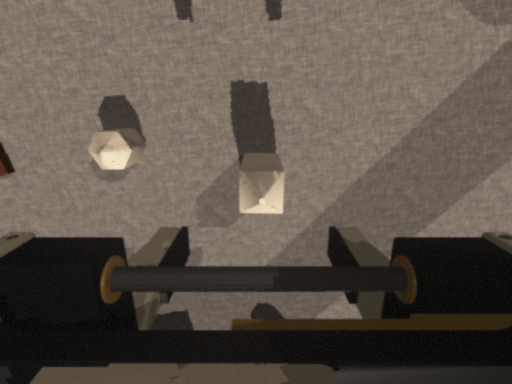

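```bash
python3 - <<'E'
from h import *
P,C,s=cur();d=dict(np.load('pics/wrist0.npz'))
for u,v,z in[(262,201,.125),(239,213,.1),(284,213,.1),(283,171,.1),(241,171,.1)]:
    w=wray(d,P,C,u,v,z);print(w.round(4),'tool',(C.T@(w-P)).round(4))
E
```

```text
[0.4972 0.3602 0.125 ] tool [0.0546 0.0018 0.0035]
[0.5223 0.38   0.1   ] tool [ 0.0796 -0.0213  0.0256]
[0.4764 0.3845 0.1   ] tool [0.0796 0.0249 0.0256]
[0.4743 0.3402 0.1   ] tool [ 0.0797  0.0226 -0.0186]
[0.5152 0.3363 0.1   ] tool [ 0.0796 -0.0184 -0.0186]
```

```bash
python3 -m creep '[{"ax":0,"ay":0,"az":0,"tx":0.03,"ty":0.002,"tz":0.004,"fingers":0.087},{"ax":0,"ay":0,"az":0,"tx":0.07,"ty":0.002,"tz":0.004,"fingers":0.087},{"ax":0,"ay":0,"az":0,"tx":0.11,"ty":0.002,"tz":0.004,"fingers":0.087},{"ax":0,"ay":0,"az":0,"tx":0.13,"ty":0.002,"tz":0.004,"fingers":0.087},{"ax":0,"ay":0,"az":0,"tx":0.143,"ty":0.002,"tz":0.004,"fingers":0.087}]' 10
python3 -c "
from h import *
st();tst()"
python3 -m creep '[{"ax":0,"ay":0,"az":0,"tx":0,"ty":0,"tz":0,"fingers":0.06},{"ax":0,"ay":0,"az":0,"tx":0,"ty":0,"tz":0,"fingers":0.03},{"ax":0,"ay":0,"az":0,"tx":0,"ty":0,"tz":0,"fingers":0.02},{"ax":0,"ay":0,"az":0,"tx":0,"ty":0,"tz":0,"fingers":0.02},{"ax":0,"ay":0,"az":0,"tx":0,"ty":0,"tz":0,"fingers":0.02}]' 25
python3 -m creep '[{"ax":0,"ay":0,"az":0,"tx":0,"ty":0,"tz":0,"fingers":0.02},{"ax":0,"ay":0,"az":0,"tx":0,"ty":0,"tz":0,"fingers":0.02},{"ax":0,"ay":0,"az":0,"tx":0,"ty":0,"tz":0,"fingers":0.02}]' 25
python3 -c "
from h import *
st();tst();cap('scene','sc1.png')"
```

```text
time_s: 10.35
tcp_pos: [0.4981, 0.3578, 0.036]
eef_rot: [148.8, 89.9, -126.9]
contact_force: [-1.3, 0.2, 0.5]
gripper_width: 0.087
t 10.35 tcp [0.4981 0.3578 0.036 ] case mm [-427.4 -103.8   36. ] F [-1.3  0.2  0.5] w 0.087 J [ 53.9  23.2 -18.5  -0.  -48.4 -59.7]
[[-0.001 -0.995  0.1  ]
 [-0.001  0.1    0.995]
 [-1.     0.001 -0.002]]
tip case mm [-427.4 -103.8   65. ]
time_s: 10.85
tcp_pos: [0.4985, 0.3597, 0.0384]
eef_rot: [-32.0, 89.9, 52.3]
contact_force: [-0.6, -0.9, 0.9]
gripper_width: 0.0528
time_s: 11.15
tcp_pos: [0.4981, 0.3595, 0.0379]
eef_rot: [-13.7, 90.0, 70.6]
contact_force: [-3.3, 0.5, 5.5]
gripper_width: 0.0443
t 11.15 tcp [0.4981 0.3595 0.0379] case mm [-429.  -103.9   37.9] F [-3.3  0.5  5.5] w 0.0443 J [ 54.   23.1 -18.4  -0.  -48.5 -59.7]
[[ 0.    -0.995  0.099]
 [ 0.     0.099  0.995]
 [-1.    -0.     0.   ]]
tip case mm [-429.  -103.9   66.9]
```

View pics/sc1.png

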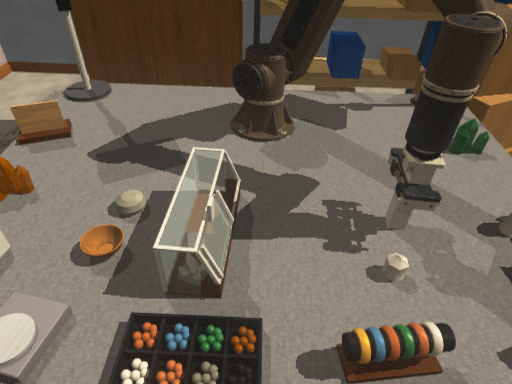

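```bash
cat >> h.py <<'E'
L=.038
def tpose(xf,zf,th,y=-.103,dz=.0):
    "near foot edge at case xf,zf (m), lean th deg -> TCP world pos, R"
    s,c=np.sin(np.radians(th)),np.cos(np.radians(th))
    F=np.array([xf+.022*c,y,zf+.022*s]);X=np.array([s,0,-c]);Rc=np.c_[X,[0,-1,0],np.cross(X,[0,-1,0])]
    return CO+CR@(F-L*X),CR@Rc
E
python3 - <<'E'
from h import *
for a in[(-.15,.16,0),(-.12,.16,45),(-.034,.102,45),(.058,.010,45),(.032,.008,28)]:
    p,R=tpose(*a);print(p.round(3));goal(p,R,a)
E
```

```text
[0.482 0.059 0.198]
(-0.15, 0.16, 0) shift [-0.1602 -0.0139 -0.3007] turn [-2.48  0.01  0.  ]
[0.482 0.062 0.202]
(-0.12, 0.16, 45) shift [-0.1646 -0.0138 -0.2974] turn [-2.35 45.01 -0.97]
[ 0.478 -0.024  0.144]
(-0.034, 0.102, 45) shift [-0.1066 -0.0175 -0.3833] turn [-2.35 45.01 -0.97]
[ 0.472 -0.116  0.052]
(0.058, 0.01, 45) shift [-0.0146 -0.0215 -0.4752] turn [-2.35 45.01 -0.97]
[ 0.473 -0.102  0.052]
(0.032, 0.008, 28) shift [-0.0141 -0.0209 -0.4621] turn [-2.43 28.01 -0.6 ]
```

```bash
python3 -m creep '[{"ax":0,"ay":0,"az":0,"tx":-0.02,"ty":0,"tz":0,"fingers":0.02},{"ax":0,"ay":0,"az":0,"tx":-0.06,"ty":0,"tz":0,"fingers":0.02},{"ax":-1,"ay":0,"az":0,"tx":-0.1,"ty":0,"tz":-0.02,"fingers":0.02},{"ax":-2,"ay":0,"az":0,"tx":-0.14,"ty":0,"tz":-0.05,"fingers":0.02},{"ax":-2.4,"ay":0,"az":0,"tx":-0.165,"ty":-0.004,"tz":-0.09,"fingers":0.02}]' 25
python3 -m creep '[{"ax":0,"ay":0,"az":0,"tx":0,"ty":0,"tz":-0.04,"fingers":0.02},{"ax":0,"ay":0,"az":0,"tx":0,"ty":0,"tz":-0.08,"fingers":0.02},{"ax":0,"ay":0,"az":0,"tx":0,"ty":0,"tz":-0.12,"fingers":0.02},{"ax":0,"ay":0,"az":0,"tx":0,"ty":0,"tz":-0.16,"fingers":0.02},{"ax":0,"ay":0,"az":0,"tx":0,"ty":0,"tz":-0.2,"fingers":0.02}]' 25
python3 - <<'E'
from h import *
st();cap('scene','sc2.png')
goal(*tpose(-.12,.16,45))
E
```

```text
time_s: 11.7
tcp_pos: [0.4934, 0.2695, 0.2042]
eef_rot: [-44.2, 89.9, 42.6]
contact_force: [1.0, -0.8, -5.2]
gripper_width: 0.044
time_s: 12.2
tcp_pos: [0.4805, 0.0679, 0.2014]
eef_rot: [104.5, 89.9, -168.8]
contact_force: [0.3, -0.3, -6.5]
gripper_width: 0.0438
t 12.2 tcp [0.4805 0.0679 0.2014] case mm [-136.9 -105.2  201.4] F [ 0.3 -0.3 -6.5] w 0.0438 J [ 31.3   2.3 -22.   -0.  -65.7 -34.6]
[[-0.002 -0.998  0.058]
 [-0.     0.058  0.998]
 [-1.     0.002 -0.   ]]
 shift [-0.0011 -0.0036 -0.0009] turn [-0.08 44.84 -0.27]
```

View pics/sc2.png

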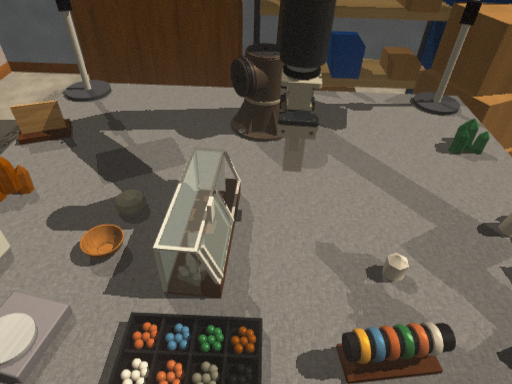

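```bash
python3 -m creep '[{"ax":0,"ay":8,"az":0,"tx":0,"ty":-0.003,"tz":0,"fingers":0.02},{"ax":0,"ay":16,"az":0,"tx":0,"ty":-0.003,"tz":0,"fingers":0.02},{"ax":0,"ay":24,"az":0,"tx":0,"ty":-0.003,"tz":0,"fingers":0.02},{"ax":0,"ay":32,"az":0,"tx":0,"ty":-0.003,"tz":0,"fingers":0.02},{"ax":0,"ay":40,"az":0,"tx":0,"ty":-0.003,"tz":0,"fingers":0.02}]' 25
python3 - <<'E'
from h import *
st();cap('scene','sc3.png')
goal(*tpose(-.12,.16,45))
goal(*tpose(-.034,.102,45))
E
```

```text
time_s: 12.75
tcp_pos: [0.485, 0.0704, 0.2022]
eef_rot: [-179.9, 49.8, -93.1]
contact_force: [0.5, -0.6, -6.4]
gripper_width: 0.0436
t 12.75 tcp [0.485  0.0704 0.2022] case mm [-139.7 -100.8  202.2] F [ 0.5 -0.6 -6.4] w 0.0436 J [ 50.8  17.6 -24.9  22.5 -82.5 -64.2]
[[-0.035 -0.998  0.044]
 [-0.644  0.057  0.763]
 [-0.764 -0.002 -0.645]]
 shift [ 0.0035  0.0019 -0.0089] turn [ 0.17  4.   -0.06]
 shift [ 0.1037  0.0019 -0.0357] turn [ 0.17  4.   -0.06]
```

View pics/sc3.png

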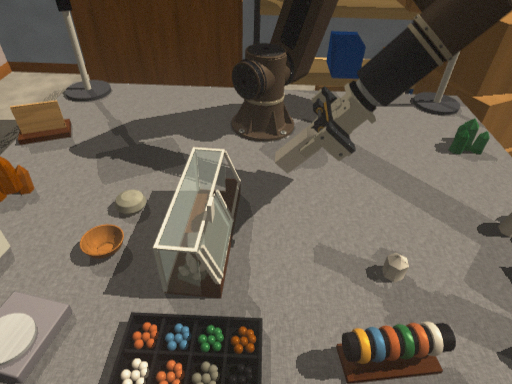

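```bash
python3 - <<'E'
from h import *
P,C,s=cur();d=cap('scene')
pts=[P+C@np.array([a,b,c]) for a in(L,L-.1) for b in(-.022,.022) for c in(-.022,.022)]
q=proj(d,pts);im=cv2.resize(d['pixels'][90:190,250:390],None,fx=5,fy=5,interpolation=2)
for p in q: cv2.circle(im,tuple(int(v) for v in (p-[250,90])*5+2),4,(0,0,255),1)
cv2.imwrite('pics/z4.png',im)
E
```

```text
(no output)
```

View pics/z4.png

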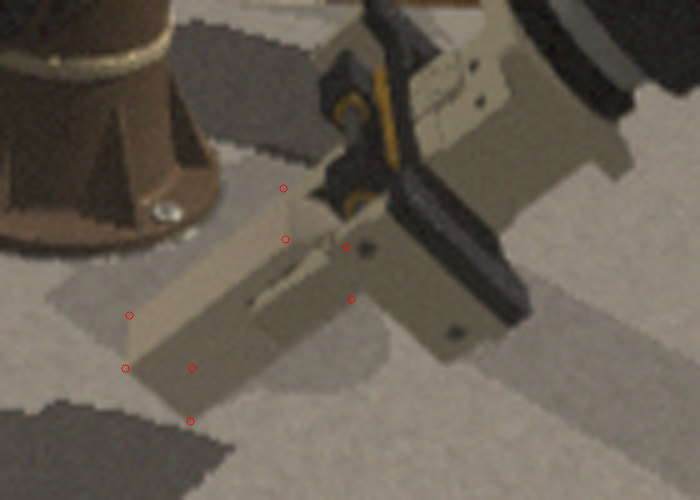

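```bash
python3 -m creep '[{"ax":0,"ay":4,"az":0,"tx":0.025,"ty":0.002,"tz":-0.01,"fingers":0.02},{"ax":0,"ay":4,"az":0,"tx":0.05,"ty":0.002,"tz":-0.02,"fingers":0.02},{"ax":0,"ay":4,"az":0,"tx":0.08,"ty":0.002,"tz":-0.03,"fingers":0.02},{"ax":0,"ay":4,"az":0,"tx":0.104,"ty":0.002,"tz":-0.036,"fingers":0.02},{"ax":0,"ay":4,"az":0,"tx":0.104,"ty":0.002,"tz":-0.036,"fingers":0.02}]' 25
python3 - <<'E'
from h import *
st();cap('scene','sc4.png');cap('wrist','wr10.png')
goal(*tpose(-.034,.102,45))
goal(*tpose(.057,.012,45))
E
```

```text
time_s: 13.35
tcp_pos: [0.4748, -0.0278, 0.1438]
eef_rot: [179.7, 46.0, -93.7]
contact_force: [-0.2, -0.8, -5.5]
gripper_width: 0.0441
t 13.35 tcp [ 0.4748 -0.0278  0.1438] case mm [ -41.1 -105.5  143.8] F [-0.2 -0.8 -5.5] w 0.0441 J [ 44.9  18.7 -37.2  28.8 -72.3 -66.8]
[[-0.045 -0.998  0.041]
 [-0.693  0.061  0.718]
 [-0.719  0.004 -0.695]]
 shift [-0.0002 -0.0003  0.0017] turn [-0.11  1.1  -0.12]
 shift [ 0.1278 -0.0005 -0.0015] turn [-0.11  1.1  -0.12]
```

View pics/sc4.png

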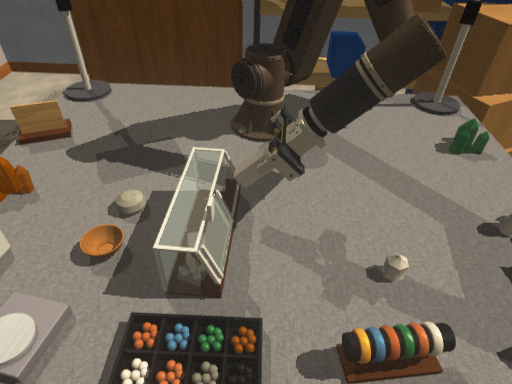

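View pics/wr10.png

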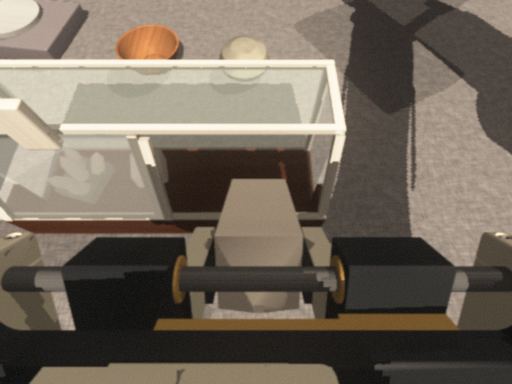

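```bash
python3 -m creep '[{"ax":0,"ay":1,"az":0,"tx":0.02,"ty":0,"tz":0,"fingers":0.02},{"ax":0,"ay":1,"az":0,"tx":0.04,"ty":0,"tz":0,"fingers":0.02},{"ax":0,"ay":1,"az":0,"tx":0.06,"ty":0,"tz":0,"fingers":0.02},{"ax":0,"ay":1,"az":0,"tx":0.08,"ty":0,"tz":-0.001,"fingers":0.02},{"ax":0,"ay":1,"az":0,"tx":0.09,"ty":0,"tz":-0.001,"fingers":0.02}]' 25
python3 - <<'E'
from h import *
st();cap('scene','sc5.png');cap('wrist','wr11.png')
goal(*tpose(.057,.012,45))
a=cv2.imread('pics/sc5.png');cv2.imwrite('pics/z5.png',cv2.resize(a[90:240,150:320],None,fx=4,fy=4,interpolation=2))
E
```

```text
time_s: 13.95
tcp_pos: [0.4738, -0.088, 0.0812]
eef_rot: [-180.0, 45.1, -93.3]
contact_force: [-0.5, -1.2, -4.8]
gripper_width: 0.0438
t 13.95 tcp [ 0.4738 -0.088   0.0812] case mm [  19.1 -103.2   81.2] F [-0.5 -1.2 -4.8] w 0.0438 J [ 39.   22.1 -45.8  36.4 -61.5 -71.6]
[[-0.041 -0.998  0.041]
 [-0.705  0.058  0.707]
 [-0.708 -0.    -0.706]]
 shift [ 0.0379 -0.0005  0.0005] turn [-0.08  0.   -0.11]
```

View pics/z5.png

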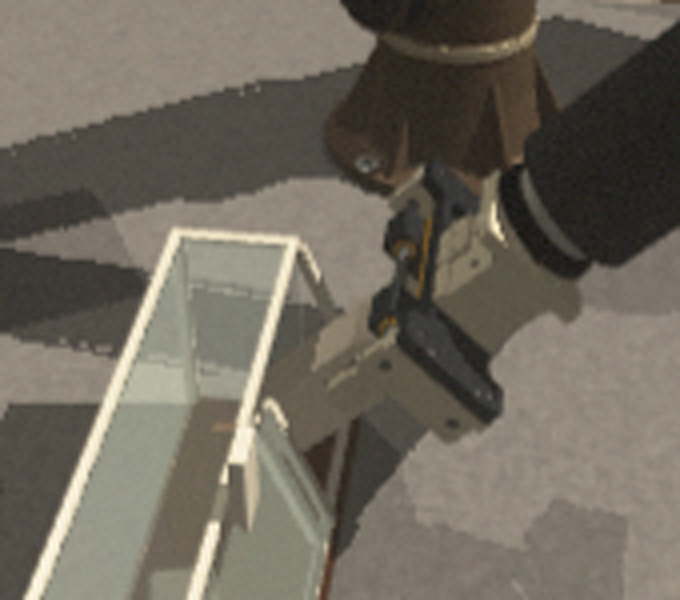

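```bash
python3 -m creep '[{"ax":0,"ay":0,"az":0,"tx":0.012,"ty":0,"tz":0,"fingers":0.02},{"ax":0,"ay":0,"az":0,"tx":0.024,"ty":0,"tz":0,"fingers":0.02},{"ax":0,"ay":0,"az":0,"tx":0.034,"ty":0,"tz":0,"fingers":0.02},{"ax":0,"ay":0,"az":0,"tx":0.034,"ty":0,"tz":0,"fingers":0.02}]' 25
python3 - <<'E'
from h import *
st();cap('scene','sc6.png')
for a in[(.050,.012,40),(.042,.012,34),(.034,.011,28),(.034,.006,28),(.031,.006,25)]:goal(*tpose(*a),a)
a=cv2.imread('pics/sc6.png');cv2.imwrite('pics/z6.png',cv2.resize(a[90:240,150:320],None,fx=4,fy=4,interpolation=2))
E
```

```text
time_s: 14.45
tcp_pos: [0.4712, -0.1133, 0.0571]
eef_rot: [179.9, 44.9, -93.5]
contact_force: [0.3, -0.5, -5.6]
gripper_width: 0.044
t 14.45 tcp [ 0.4712 -0.1133  0.0571] case mm [  44.4 -104.4   57.1] F [ 0.3 -0.5 -5.6] w 0.044 J [ 36.   23.6 -49.1  40.5 -57.3 -74. ]
[[-0.043 -0.998  0.04 ]
 [-0.707  0.059  0.705]
 [-0.706  0.002 -0.708]]
(0.05, 0.012, 40) shift [ 0.0006 -0.0008  0.0027] turn [-0.06 -5.06 -0.14]
(0.042, 0.012, 34) shift [-0.0022 -0.0008  0.0047] turn [ -0.07 -11.06  -0.14]
(0.034, 0.011, 28) shift [-0.004  -0.0008  0.0078] turn [ -0.08 -17.06  -0.14]
(0.034, 0.006, 28) shift [-0.0004 -0.0008  0.0113] turn [ -0.08 -17.06  -0.14]
(0.031, 0.006, 25) shift [-0.0008 -0.0008  0.0119] turn [ -0.08 -20.06  -0.13]
```

View pics/z6.png

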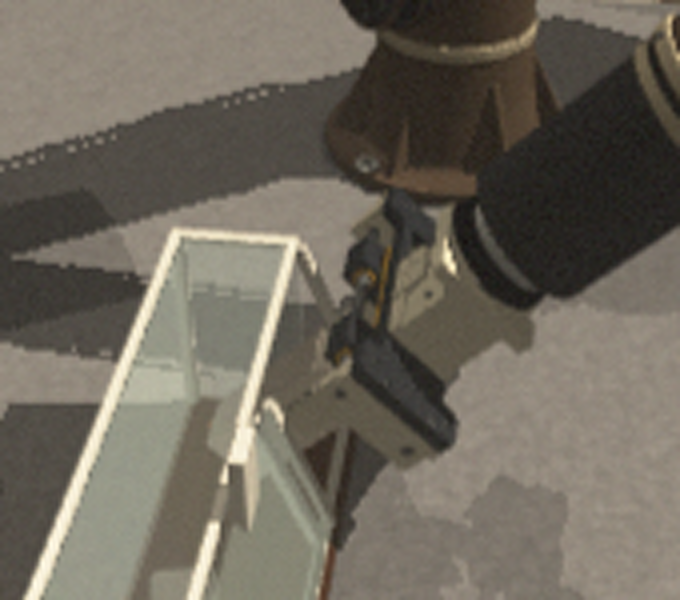

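```bash
python3 -m creep '[{"ax":0,"ay":-5,"az":0,"tx":0.001,"ty":-0.001,"tz":0.003,"fingers":0.02},{"ax":0,"ay":-11,"az":0,"tx":-0.002,"ty":-0.001,"tz":0.005,"fingers":0.02},{"ax":0,"ay":-14,"az":0,"tx":-0.003,"ty":-0.001,"tz":0.006,"fingers":0.02},{"ax":0,"ay":-17,"az":0,"tx":-0.004,"ty":-0.001,"tz":0.008,"fingers":0.02},{"ax":0,"ay":-17,"az":0,"tx":-0.004,"ty":-0.001,"tz":0.008,"fingers":0.02}]' 25
python3 - <<'E'
from h import *
st();cap('scene','sc7.png');cap('wrist','wr12.png')
for a in[(.034,.006,28),(.031,.006,25),(.030,.006,22)]:goal(*tpose(*a),a)
a=cv2.imread('pics/sc7.png');cv2.imwrite('pics/z7.png',cv2.resize(a[90:240,150:320],None,fx=4,fy=4,interpolation=2))
E
```

```text
time_s: 15.0
tcp_pos: [0.4739, -0.1038, 0.056]
eef_rot: [-179.8, 62.1, -93.2]
contact_force: [-0.4, 0.0, -6.2]
gripper_width: 0.044
t 15.0 tcp [ 0.4739 -0.1038  0.056 ] case mm [  34.9 -102.2   56. ] F [-0.4  0.  -6.2] w 0.044 J [ 29.5  15.3 -46.9  31.8 -48.4 -58.6]
[[-0.026 -0.998  0.053]
 [-0.467  0.059  0.882]
 [-0.884 -0.002 -0.468]]
(0.034, 0.006, 28) shift [0.0053 0.0008 0.0019] turn [-0.13 -0.08 -0.03]
(0.031, 0.006, 25) shift [0.0051 0.0008 0.0026] turn [-0.13 -3.08 -0.03]
(0.03, 0.006, 22) shift [0.0059 0.0008 0.0015] turn [-0.13 -6.08 -0.03]
```

View pics/z7.png

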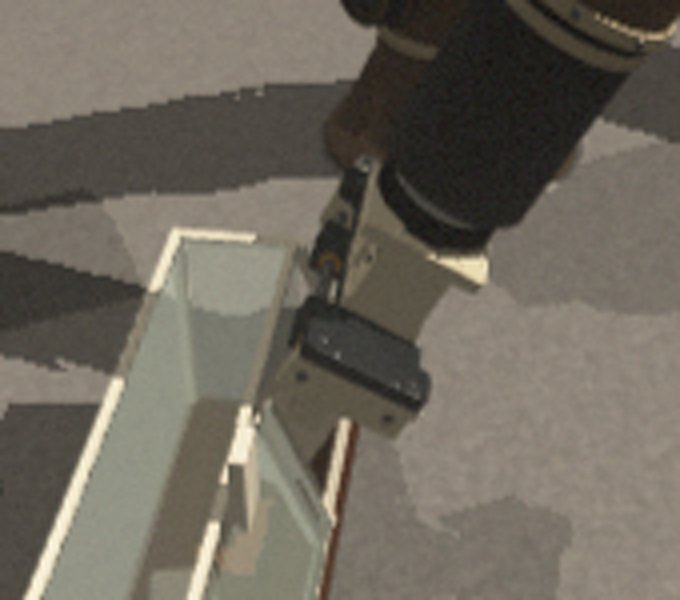

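View pics/wr12.png

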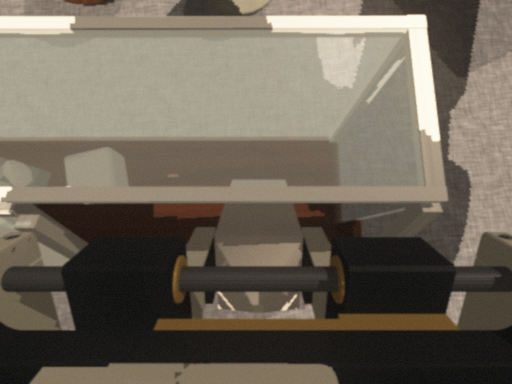

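```bash
python3 -m creep '[{"ax":0,"ay":-1,"az":0,"tx":0.002,"ty":0.001,"tz":0.001,"fingers":0.02},{"ax":0,"ay":-2,"az":0,"tx":0.004,"ty":0.001,"tz":0.002,"fingers":0.02},{"ax":0,"ay":-3,"az":0,"tx":0.005,"ty":0.001,"tz":0.003,"fingers":0.02},{"ax":0,"ay":-3,"az":0,"tx":0.005,"ty":0.001,"tz":0.003,"fingers":0.02}]' 25
python3 - <<'E'
from h import *
st();cap('wrist','wr13.png')
for a in[(.031,.006,25),(.030,.006,22)]:goal(*tpose(*a),a)
E
```

```text
time_s: 15.5
tcp_pos: [0.4725, -0.104, 0.0501]
eef_rot: [179.9, 64.9, -93.4]
contact_force: [-3.7, 0.4, 6.8]
gripper_width: 0.0438
t 15.5 tcp [ 0.4725 -0.104   0.0501] case mm [  35.2 -103.6   50.1] F [-3.7  0.4  6.8] w 0.0438 J [ 28.   14.7 -46.8  30.1 -46.3 -55.6]
[[-0.025 -0.998  0.052]
 [-0.423  0.058  0.904]
 [-0.906  0.001 -0.424]]
(0.031, 0.006, 25) shift [ 0.0002 -0.0007  0.0004] turn [-0.08 -0.12 -0.09]
(0.03, 0.006, 22) shift [ 0.0009 -0.0007 -0.0007] turn [-0.08 -3.12 -0.09]
```

```bash
python3 - <<'E'
from h import *
for a in[(.027,.010,24),(.023,.010,21),(.021,.010,19),(.021,.006,19)]:goal(*tpose(*a),a)
E
```

```text
(0.027, 0.01, 24) shift [-0.0048 -0.0006  0.0017] turn [-0.08 -1.12 -0.09]
(0.023, 0.01, 21) shift [-0.0052 -0.0006  0.0033] turn [-0.08 -4.12 -0.09]
(0.021, 0.01, 19) shift [-0.0052 -0.0006  0.0039] turn [-0.09 -6.12 -0.08]
(0.021, 0.006, 19) shift [-0.0016 -0.0006  0.0056] turn [-0.09 -6.12 -0.08]
```

```bash
python3 -m creep '[{"ax":0,"ay":-1,"az":0,"tx":-0.005,"ty":-0.001,"tz":0.002,"fingers":0.02},{"ax":0,"ay":-3,"az":0,"tx":-0.005,"ty":-0.001,"tz":0.003,"fingers":0.02},{"ax":0,"ay":-6,"az":0,"tx":-0.005,"ty":-0.001,"tz":0.004,"fingers":0.02},{"ax":0,"ay":-6,"az":0,"tx":-0.005,"ty":-0.001,"tz":0.004,"fingers":0.02}]' 25
python3 - <<'E'
from h import *
st();cap('wrist','wr13.png');cap('scene','sc8.png')
for a in[(.021,.006,19)]:goal(*tpose(*a),a)
a=cv2.imread('pics/sc8.png');cv2.imwrite('pics/z8.png',cv2.resize(a[90:240,150:320],None,fx=4,fy=4,interpolation=2))
E
```

```text
time_s: 15.95
tcp_pos: [0.4742, -0.0973, 0.0522]
eef_rot: [-179.9, 71.2, -93.3]
contact_force: [0.2, -0.0, -5.8]
gripper_width: 0.044
t 15.95 tcp [ 0.4742 -0.0973  0.0522] case mm [  28.4 -102.3   52.2] F [ 0.2 -0.  -5.8] w 0.044 J [ 25.3  12.8 -44.4  23.8 -44.6 -47.5]
[[-0.018 -0.998  0.056]
 [-0.322  0.059  0.945]
 [-0.946 -0.001 -0.323]]
(0.021, 0.006, 19) shift [0.0031 0.0008 0.0001] turn [-0.13 -0.01 -0.03]
```

View pics/z8.png

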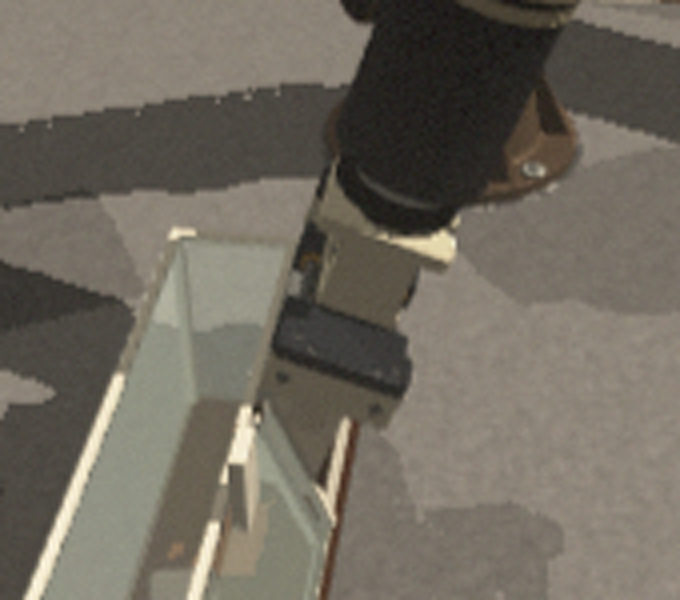

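View pics/wr13.png

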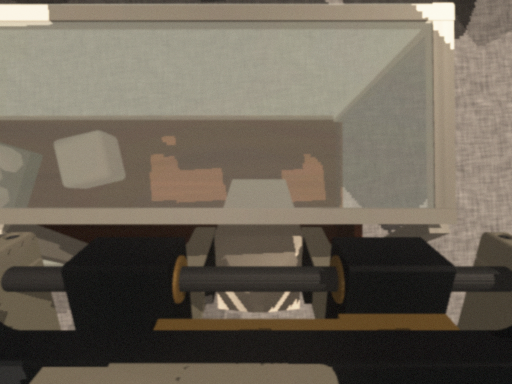

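```bash
python3 -m creep '[{"ax":0,"ay":0,"az":0,"tx":0.002,"ty":0.001,"tz":0,"fingers":0.02},{"ax":0,"ay":0,"az":0,"tx":0.003,"ty":0.001,"tz":0,"fingers":0.02},{"ax":0,"ay":0,"az":0,"tx":0.003,"ty":0.001,"tz":0,"fingers":0.02}]' 25
python3 -m creep '[{"ax":0,"ay":0,"az":0,"tx":0,"ty":0,"tz":0,"fingers":0.048},{"ax":0,"ay":0,"az":0,"tx":0,"ty":0,"tz":0,"fingers":0.052},{"ax":0,"ay":0,"az":0,"tx":0,"ty":0,"tz":0,"fingers":0.056},{"ax":0,"ay":0,"az":0,"tx":0,"ty":0,"tz":0,"fingers":0.056},{"ax":0,"ay":0,"az":0,"tx":0,"ty":0,"tz":0,"fingers":0.056}]' 25
python3 - <<'E'
from h import *
st();cap('wrist','wr14.png');cap('scene','sc9.png')
a=cv2.imread('pics/sc9.png');cv2.imwrite('pics/z9.png',cv2.resize(a[90:240,150:320],None,fx=4,fy=4,interpolation=2))
E
```

```text
time_s: 16.35
tcp_pos: [0.4732, -0.0982, 0.0495]
eef_rot: [180.0, 70.9, -93.3]
contact_force: [-3.0, 3.0, 2.9]
gripper_width: 0.0435
time_s: 16.85
tcp_pos: [0.4732, -0.0983, 0.0492]
eef_rot: [-180.0, 71.0, -93.3]
contact_force: [0.2, -0.3, 0.4]
gripper_width: 0.0559
t 16.85 tcp [ 0.4732 -0.0983  0.0492] case mm [  29.4 -103.3   49.2] F [ 0.2 -0.3  0.4] w 0.0559 J [ 25.3  13.1 -44.8  24.2 -44.1 -47.9]
[[-0.019 -0.998  0.054]
 [-0.325  0.057  0.944]
 [-0.946 -0.    -0.326]]
```

View pics/z9.png

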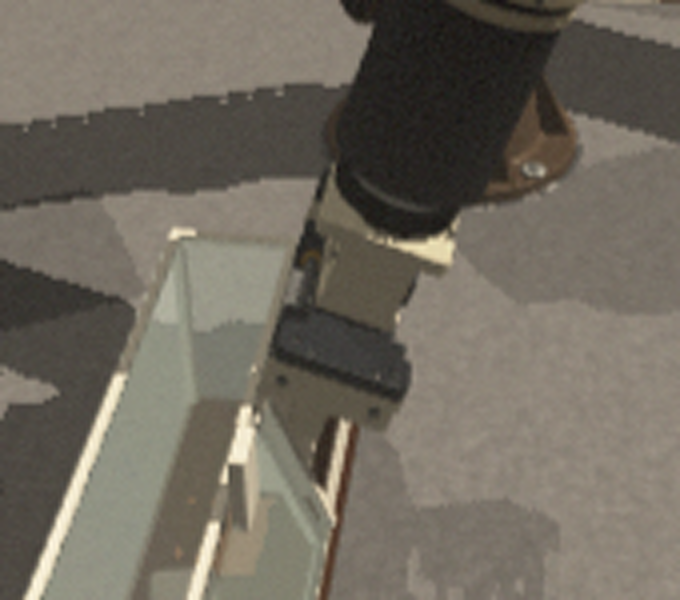

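View pics/wr14.png

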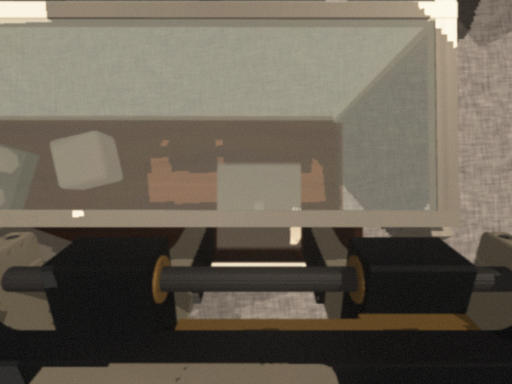

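```bash
python3 -m creep '[{"ax":0,"ay":0,"az":0,"tx":0,"ty":0,"tz":0,"fingers":0.062},{"ax":0,"ay":0,"az":0,"tx":-0.008,"ty":0,"tz":0.014,"fingers":0.062},{"ax":0,"ay":0,"az":0,"tx":-0.018,"ty":0,"tz":0.034,"fingers":0.062},{"ax":0,"ay":0,"az":0,"tx":-0.03,"ty":0,"tz":0.06,"fingers":0.062},{"ax":0,"ay":0,"az":0,"tx":-0.045,"ty":0,"tz":0.09,"fingers":0.062}]' 25
python3 - <<'E'
from h import *
st();cap('wrist','wr15.png');cap('scene','sc10.png')
a=cv2.imread('pics/sc10.png');cv2.imwrite('pics/z10.png',cv2.resize(a[130:280,140:290],None,fx=4,fy=4,interpolation=2))
E
```

```text
time_s: 17.45
tcp_pos: [0.4784, 0.0017, 0.0625]
eef_rot: [179.9, 71.0, -93.4]
contact_force: [0.4, -0.5, 0.4]
gripper_width: 0.0622
t 17.45 tcp [0.4784 0.0017 0.0625] case mm [ -70.7 -103.6   62.5] F [ 0.4 -0.5  0.4] w 0.0622 J [ 36.5  13.9 -39.5  18.9 -50.6 -53.7]
[[-0.02  -0.998  0.055]
 [-0.325  0.059  0.944]
 [-0.945  0.    -0.326]]
```

View pics/z10.png

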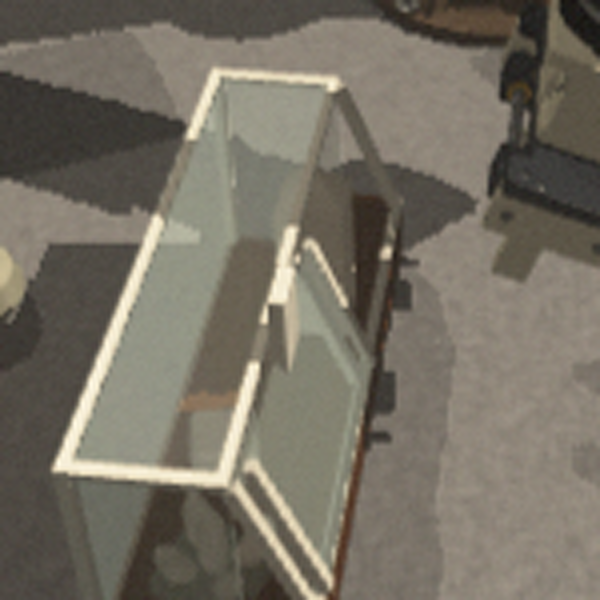

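View pics/wr15.png

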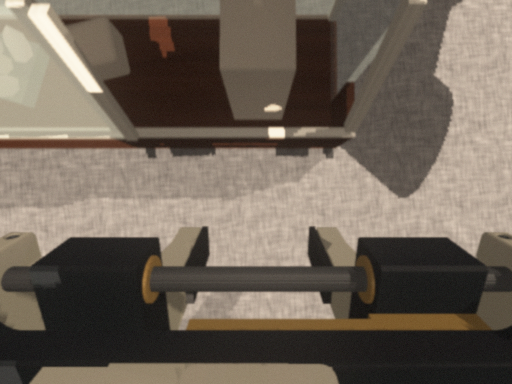

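```bash
python3 - <<'E'
from h import *
P,C,s=cur();d=cap('wrist')
for u,v in[(232,118),(283,118)]:print(w2c(wray(d,P,C,u,v,.006)).round(4))
for u,v in[(140,132),(350,131)]:print('sill inner',w2c(wray(d,P,C,u,v,.053)).round(4))
for u,v in[(219,73),(297,72)]:print('kink',w2c(wray(d,P,C,u,v,.106)).round(4))
cv2.imwrite('pics/z11.png',cv2.resize(d['pixels'][0:170,100:420],None,fx=2.5,fy=2.5,interpolation=2))
D=d['depth'];T=np.array(d['T_tool_cam'])
v,u=np.mgrid[0:125:4,222:296:6]
z=D[v,u];p=np.stack([(u-d['cx'])/d['fx']*z,(v-d['cy'])/d['fy']*z,z],-1)@T[:3,:3].T+T[:3,3]
w=(P+p@C.T-CO)@CR
for i in range(0,32,2):print(v[i,0],w[i,3].round(3),w[i,6].round(3),w[i,9].round(3))
E
```

```text
[ 0.0159 -0.075   0.006 ]
[ 0.016  -0.1227  0.006 ]
sill inner [-0.0082 -0.0089  0.053 ]
sill inner [-0.0071 -0.1701  0.053 ]
kink [ 0.0141 -0.077   0.106 ]
kink [ 0.0148 -0.1222  0.106 ]
0 [ 0.048 -0.09   0.119] [ 0.039 -0.1    0.131] [ 0.043 -0.109  0.125]
8 [ 0.044 -0.09   0.118] [ 0.036 -0.1    0.131] [ 0.039 -0.109  0.126]
16 [ 0.039 -0.09   0.119] [ 0.034 -0.1    0.128] [ 0.035 -0.109  0.125]
24 [ 0.034 -0.09   0.12 ] [ 0.031 -0.1    0.125] [ 0.031 -0.109  0.125]
32 [ 0.031 -0.09   0.118] [ 0.029 -0.1    0.122] [ 0.029 -0.109  0.121]
40 [ 0.027 -0.09   0.118] [ 0.026 -0.1    0.119] [ 0.026 -0.109  0.119]
48 [ 0.024 -0.09   0.116] [ 0.023 -0.1    0.116] [ 0.024 -0.109  0.116]
56 [ 0.02  -0.09   0.114] [ 0.021 -0.1    0.113] [ 0.021 -0.11   0.112]
64 [ 0.018 -0.089  0.108] [ 0.018 -0.1    0.108] [ 0.018 -0.11   0.109]
72 [ 0.017 -0.089  0.102] [ 0.017 -0.1    0.1  ] [ 0.017 -0.11   0.101]
80 [ 0.017 -0.088  0.089] [ 0.017 -0.1    0.089] [ 0.017 -0.111  0.089]
88 [ 0.018 -0.087  0.074] [ 0.018 -0.099  0.074] [ 0.017 -0.112  0.075]
96 [ 0.017 -0.086  0.06 ] [ 0.018 -0.099  0.059] [ 0.018 -0.113  0.059]
104 [ 0.018 -0.085  0.039] [ 0.019 -0.099  0.038] [ 0.018 -0.114  0.04 ]
112 [ 0.018 -0.083  0.016] [ 0.018 -0.099  0.017] [ 0.018 -0.116  0.017]
120 [ 0.014 -0.082  0.006] [ 0.014 -0.099  0.007] [ 0.014 -0.116  0.006]
```

View pics/z11.png

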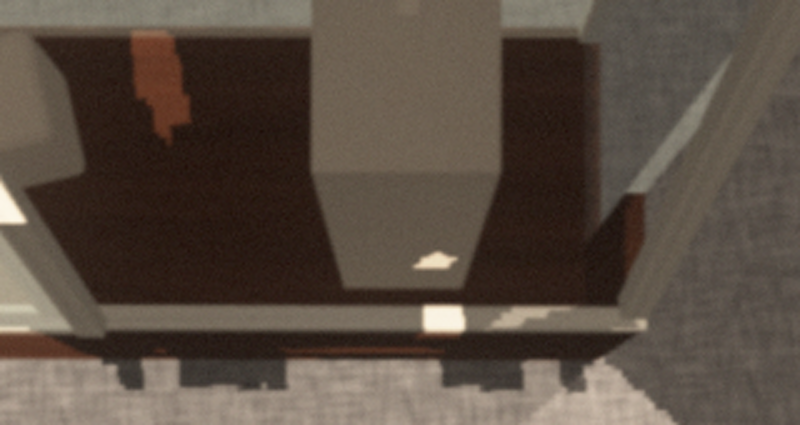

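```bash
python3 - <<'E'
from h import *
P,C,s=cur();d=cap('wrist');D=d['depth'];T=np.array(d['T_tool_cam'])
v,u=np.mgrid[0:140,0:420];z=D[v,u];p=np.stack([(u-d['cx'])/d['fx']*z,(v-d['cy'])/d['fy']*z,z],-1)@T[:3,:3].T+T[:3,3]
w=((P+p@C.T-CO)@CR*1e3).round(0)
for vv in(30,50,70,90,110):
    print(vv,'slope x at z: ',[(int(uu),*w[vv,uu].astype(int),int(w[vv,uu,0]-(w[vv,uu,2]-53)*36/92)) for uu in range(40,135,3) if 55<w[vv,uu,2]<200])
for vv in(30,60,90,110):
    print('post',vv,[(int(uu),*w[vv,uu].astype(int),int(w[vv,uu,0]-(w[vv,uu,2]-53)*36/92)) for uu in range(345,420,3) if 55<w[vv,uu,2]<200])
E
```

```text
30 slope x at z:  [(40, np.int64(21), np.int64(0), np.int64(139), -12), (43, np.int64(21), np.int64(-2), np.int64(139), -12), (46, np.int64(22), np.int64(-1), np.int64(137), -10), (49, np.int64(21), np.int64(-5), np.int64(139), -12), (52, np.int64(21), np.int64(-6), np.int64(139), -12), (55, np.int64(21), np.int64(-7), np.int64(139), -12), (58, np.int64(20), np.int64(-9), np.int64(140), -14), (61, np.int64(21), np.int64(-10), np.int64(139), -12), (64, np.int64(21), np.int64(-11), np.int64(139), -12), (67, np.int64(22), np.int64(-12), np.int64(138), -11), (70, np.int64(23), np.int64(-12), np.int64(136), -9), (73, np.int64(23), np.int64(-12), np.int64(135), -9)]
50 slope x at z:  [(40, np.int64(17), np.int64(9), np.int64(128), -12), (43, np.int64(17), np.int64(7), np.int64(128), -12), (46, np.int64(17), np.int64(5), np.int64(128), -12), (49, np.int64(17), np.int64(3), np.int64(129), -12), (52, np.int64(17), np.int64(2), np.int64(128), -12), (55, np.int64(18), np.int64(2), np.int64(127), -10), (58, np.int64(18), np.int64(0), np.int64(127), -10), (61, np.int64(18), np.int64(-2), np.int64
[... 6519 characters left out ...]
(-174), np.int64(116), -6), (396, np.int64(18), np.int64(-175), np.int64(117), -7)]
post 90 [(363, np.int64(13), np.int64(-168), np.int64(88), 0), (366, np.int64(10), np.int64(-168), np.int64(94), -6), (369, np.int64(11), np.int64(-170), np.int64(93), -4), (372, np.int64(10), np.int64(-171), np.int64(95), -6), (375, np.int64(10), np.int64(-173), np.int64(94), -6), (378, np.int64(10), np.int64(-175), np.int64(94), -6)]
post 110 [(351, np.int64(7), np.int64(-168), np.int64(64), 2), (354, np.int64(5), np.int64(-168), np.int64(72), -2), (357, np.int64(4), np.int64(-169), np.int64(76), -5), (360, np.int64(3), np.int64(-170), np.int64(77), -6), (363, np.int64(3), np.int64(-172), np.int64(77), -6)]
```

```bash
cat >> h.py <<'E'
def tippose(x,z,th,y=-.100):
    s,c=np.sin(np.radians(th)),np.cos(np.radians(th));X=np.array([s,0,-c]);R=CR@np.c_[X,[0,-1,0],np.cross(X,[0,-1,0])]
    return c2w([x,y,z])-R@OFF,R
E
python3 - <<'E'
from h import *
for a in[(-.06,.10,45),(-.01,.067,45),(.009,.067,45),(.019,.067,45)]:goal(*tippose(*a),a)
E
```

```text
(-0.06, 0.1, 45) shift [-0.0059 -0.0031 -0.0353] turn [-1.0e-02  2.6e+01 -1.0e-02]
(-0.01, 0.067, 45) shift [ 0.0416 -0.0031 -0.0719] turn [-1.0e-02  2.6e+01 -1.0e-02]
(0.009, 0.067, 45) shift [ 0.0477 -0.0031 -0.0898] turn [-1.0e-02  2.6e+01 -1.0e-02]
(0.019, 0.067, 45) shift [ 0.051  -0.0031 -0.0993] turn [-1.0e-02  2.6e+01 -1.0e-02]
```

```bash
python3 -m creep '[{"ax":0,"ay":8,"az":0,"tx":-0.006,"ty":-0.003,"tz":-0.01,"fingers":0},{"ax":0,"ay":16,"az":0,"tx":-0.006,"ty":-0.003,"tz":-0.02,"fingers":0},{"ax":0,"ay":24,"az":0,"tx":-0.006,"ty":-0.003,"tz":-0.03,"fingers":0},{"ax":0,"ay":26,"az":0,"tx":-0.006,"ty":-0.003,"tz":-0.035,"fingers":0},{"ax":0,"ay":26,"az":0,"tx":-0.006,"ty":-0.003,"tz":-0.035,"fingers":0}]' 10
python3 -m creep '[{"ax":0,"ay":0,"az":0,"tx":0,"ty":0,"tz":0,"fingers":0},{"ax":0,"ay":0,"az":0,"tx":0,"ty":0,"tz":0,"fingers":0},{"ax":0,"ay":0,"az":0,"tx":0,"ty":0,"tz":0,"fingers":0},{"ax":0,"ay":0,"az":0,"tx":0,"ty":0,"tz":0,"fingers":0}]' 10
python3 - <<'E'
from h import *
st();tst();tips()
for a in[(-.01,.067,45),(.005,.067,45),(.019,.067,45)]:goal(*tippose(*a),a)
E
```

```text
time_s: 18.15
tcp_pos: [0.4791, -0.0309, 0.0784]
eef_rot: [179.7, 44.9, -93.5]
contact_force: [-0.2, -0.2, 0.3]
gripper_width: 0.0271
time_s: 18.55
tcp_pos: [0.4802, -0.0301, 0.08]
eef_rot: [-179.9, 45.1, -93.3]
contact_force: [0.3, 0.5, 0.4]
gripper_width: 0.001
t 18.55 tcp [ 0.4802 -0.0301  0.08  ] case mm [ -39.  -100.1   80. ] F [0.3 0.5 0.4] w 0.001 J [ 44.3  24.4 -40.8  31.7 -64.9 -71.8]
[[-0.04  -0.998  0.042]
 [-0.705  0.058  0.707]
 [-0.708 -0.001 -0.706]]
tip case mm [ -59.5 -100.1  100.5]
w 0.0005665104444194366 tip x [0.0327 0.0334 0.0339 0.0349]Traceback (most recent call last):
  File "<stdin>", line 2, in <module>
  File "h.py", line 37, in tips
    k=q[q[:,0]>q[:,0].max()-.012];print(k.min(0).round(3),k.max(0).round(3),'inner',k[k[:,1]<0][:,1].max().round(4),k[k[:,1]>0][:,1].min().round(4))
                                                                                    ~~~~~~~~~~~~~~~~~~~~^^
    return umr_maximum(a, axis, None, out, keepdims, initial, where)
ValueError: zero-size array to reduction operation maximum which has no identity
```

```bash
python3 -m creep '[{"ax":0,"ay":0,"az":0,"tx":0.02,"ty":0,"tz":-0.004,"fingers":0},{"ax":0,"ay":0,"az":0,"tx":0.04,"ty":0,"tz":-0.008,"fingers":0},{"ax":0,"ay":0,"az":0,"tx":0.058,"ty":0,"tz":-0.012,"fingers":0},{"ax":0,"ay":0,"az":0,"tx":0.066,"ty":0,"tz":-0.019,"fingers":0},{"ax":0,"ay":0,"az":0,"tx":0.066,"ty":0,"tz":-0.019,"fingers":0}]' 10
python3 - <<'E'
from h import *
st();tst();cap('wrist','wr16.png')
E
```

```text
time_s: 19.1
tcp_pos: [0.4758, -0.0914, 0.0466]
eef_rot: [179.9, 45.0, -93.4]
contact_force: [-0.4, -0.3, 0.3]
gripper_width: 0.0005
t 19.1 tcp [ 0.4758 -0.0914  0.0466] case mm [  22.4 -101.    46.6] F [-0.4 -0.3  0.3] w 0.0005 J [ 38.   25.4 -47.6  39.  -57.4 -74.8]
[[-0.042 -0.998  0.041]
 [-0.706  0.059  0.705]
 [-0.707  0.001 -0.708]]
tip case mm [   1.9 -100.9   67.1]
```

View pics/wr16.png

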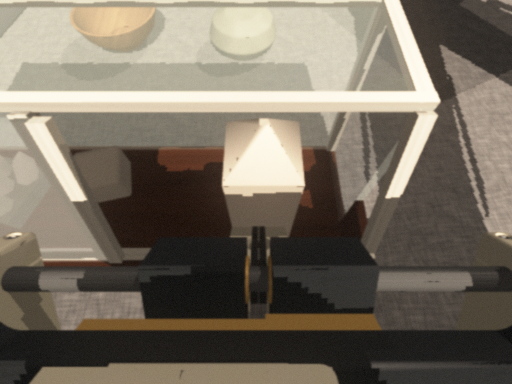

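```bash
python3 -m creep '[{"ax":0,"ay":0,"az":0,"tx":0.003,"ty":0,"tz":-0.003,"fingers":0},{"ax":0,"ay":0,"az":0,"tx":0.005,"ty":0,"tz":-0.005,"fingers":0},{"ax":0,"ay":0,"az":0,"tx":0.007,"ty":0,"tz":-0.007,"fingers":0},{"ax":0,"ay":0,"az":0,"tx":0.009,"ty":0,"tz":-0.009,"fingers":0},{"ax":0,"ay":0,"az":0,"tx":0.01,"ty":0,"tz":-0.01,"fingers":0}]' 10
python3 - <<'E'
from h import *
st();tst();cap('wrist','wr17.png')
E
```

```text
time_s: 19.65
tcp_pos: [0.4762, -0.1039, 0.0464]
eef_rot: [-180.0, 45.0, -93.2]
contact_force: [-1.1, 3.3, 2.9]
gripper_width: 0.0006
t 19.65 tcp [ 0.4762 -0.1039  0.0464] case mm [ 34.8 -99.9  46.4] F [-1.1  3.3  2.9] w 0.0006 J [ 36.5  25.  -48.6  40.7 -56.5 -75. ]
[[-0.04  -0.998  0.041]
 [-0.706  0.057  0.706]
 [-0.707 -0.001 -0.707]]
tip case mm [ 14.3 -99.9  66.9]
```

View pics/wr17.png

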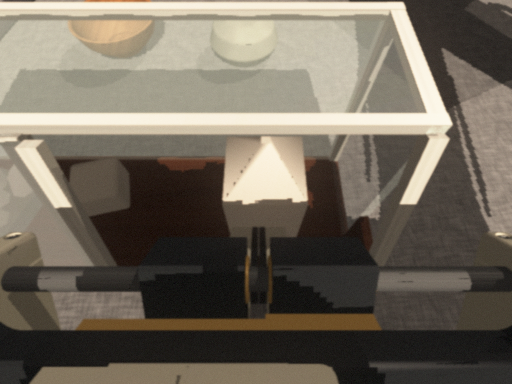

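```bash
python3 -m creep '[{"ax":0,"ay":0,"az":0,"tx":0.002,"ty":0,"tz":-0.002,"fingers":0},{"ax":0,"ay":0,"az":0,"tx":0.003,"ty":0,"tz":-0.003,"fingers":0},{"ax":0,"ay":0,"az":0,"tx":0.003,"ty":0,"tz":-0.003,"fingers":0}]' 10
python3 -m creep '[{"ax":0,"ay":0,"az":0,"tx":-0.005,"ty":0,"tz":0.005,"fingers":0},{"ax":0,"ay":0,"az":0,"tx":-0.01,"ty":0,"tz":0.01,"fingers":0},{"ax":0,"ay":0,"az":0,"tx":-0.02,"ty":0,"tz":0.015,"fingers":0},{"ax":0,"ay":0,"az":0,"tx":-0.05,"ty":0,"tz":0.02,"fingers":0},{"ax":0,"ay":0,"az":0,"tx":-0.09,"ty":0,"tz":0.02,"fingers":0}]' 10
python3 - <<'E'
from h import *
st();tst();P,C,s=cur();d=cap('wrist','wr18.png');D=d['depth'];T=np.array(d['T_tool_cam'])
v,u=np.mgrid[0:230:8,200:320:10]
z=D[v,u];p=np.stack([(u-d['cx'])/d['fx']*z,(v-d['cy'])/d['fy']*z,z],-1)@T[:3,:3].T+T[:3,3]
w=(P+p@C.T-CO)@CR*1e3
for i in range(6,29):print(v[i,0],[tuple(int(t) for t in w[i,j].round()) for j in(3,6,8)])
E
```

```text
time_s: 20.0
tcp_pos: [0.4757, -0.1083, 0.0463]
eef_rot: [-180.0, 45.0, -93.3]
contact_force: [1.0, 2.2, 1.6]
gripper_width: 0.0004
time_s: 20.5
tcp_pos: [0.4785, -0.0303, 0.0956]
eef_rot: [179.7, 44.9, -93.6]
contact_force: [2.4, 0.4, 0.5]
gripper_width: 0.0002
t 20.5 tcp [ 0.4785 -0.0303  0.0956] case mm [ -38.8 -101.7   95.6] F [2.4 0.4 0.5] w 0.0002 J [ 44.5  23.2 -39.9  31.  -67.  -70.6]
[[-0.044 -0.998  0.039]
 [-0.707  0.059  0.704]
 [-0.705  0.004 -0.709]]
tip case mm [ -59.3 -101.5  116.1]
48 [(77, -79, 149), (77, -101, 149), (77, -116, 150)]
56 [(69, -79, 149), (68, -101, 149), (69, -116, 149)]
64 [(61, -80, 149), (59, -101, 150), (60, -116, 149)]
72 [(51, -80, 150), (51, -101, 149), (51, -115, 149)]
80 [(43, -81, 149), (44, -101, 149), (42, -115, 150)]
88 [(35, -81, 150), (35, -101, 150), (35, -115, 150)]
96 [(114, -70, 66), (113, -102, 67), (114, -124, 66)]
104 [(114, -69, 55), (39, -101, 131), (57, -118, 113)]
112 [(113, -68, 43), (35, -101, 127), (46, -118, 115)]
120 [(114, -67, 29), (32, -102, 122), (39, -118, 114)]
128 [(114, -66, 14), (28, -102, 117), (30, -117, 115)]
136 [(109, -65, 5), (24, -102, 113), (23, -117, 114)]
144 [(95, -66, 7), (19, -102, 109), (20, -117, 108)]
152 [(83, -67, 7), (18, -102, 99), (19, -118, 99)]
160 [(72, -67, 6), (19, -102, 87), (19, -119, 87)]
168 [(61, -68, 7), (19, -102, 73), (19, -120, 74)]
176 [(50, -68, 7), (19, -102, 59), (18, -121, 61)]
184 [(39, -69, 7), (18, -102, 45), (19, -122, 44)]
192 [(29, -69, 6), (18, -102, 28), (19, -123, 27)]
200 [(-3, -74, 53), (-3, -102, 54), (-4, -120, 55)]
208 [(-7, -74, 44), (-6, -102, 43), (-7, -121, 45)]
216 [(-7, -72, 25), (-7, -102, 25), (-8, -122, 26)]
224 [(-6, -70, 0), (-7, -103, 1), (-7, -124, 1)]
```

View pics/wr18.png

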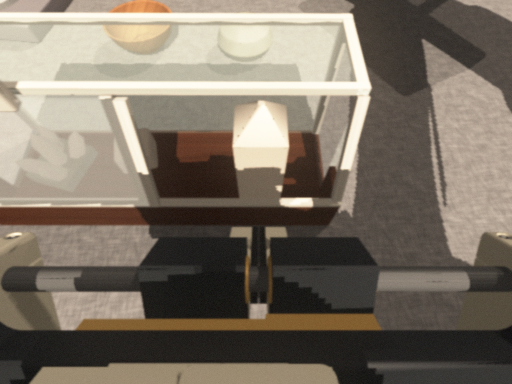

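```bash
python3 -m creep '[{"ax":0,"ay":-8,"az":0,"tx":-0.03,"ty":0,"tz":0,"fingers":0.07},{"ax":0,"ay":-16,"az":0,"tx":-0.06,"ty":0,"tz":0,"fingers":0.07},{"ax":0,"ay":-24,"az":0,"tx":-0.09,"ty":0,"tz":-0.02,"fingers":0.07},{"ax":0,"ay":-32,"az":0,"tx":-0.11,"ty":-0.02,"tz":-0.05,"fingers":0.07},{"ax":0,"ay":-40,"az":0,"tx":-0.13,"ty":-0.04,"tz":-0.08,"fingers":0.07}]' 10
python3 - <<'E'
from h import *
st();tst();
for a in[(.026,.22,0,.075),(.026,.169,0,.075)]:goal(*tippose(*a),a)
E
```

```text
time_s: 21.05
tcp_pos: [0.5225, 0.0044, 0.2475]
eef_rot: [-177.4, 85.4, -90.4]
contact_force: [1.8, 0.1, -0.1]
gripper_width: 0.0348
t 21.05 tcp [0.5225 0.0044 0.2475] case mm [-75.9 -59.8 247.5] F [ 1.8  0.1 -0.1] w 0.0348 J [ 25.4   4.5 -15.5   4.3 -72.  -29.8]
[[-0.001 -0.999  0.052]
 [-0.08   0.052  0.995]
 [-0.997 -0.004 -0.08 ]]
tip case mm [-78.2 -59.9 276.4]
(0.026, 0.22, 0, 0.075) shift [ 0.065  -0.1342 -0.0975] turn [ 0.21 -4.58  0.22]
(0.026, 0.169, 0, 0.075) shift [ 0.1158 -0.134  -0.0934] turn [ 0.21 -4.58  0.22]
```

```bash
python3 -m creep '[{"ax":0,"ay":-4.6,"az":0,"tx":0.01,"ty":-0.035,"tz":-0.025,"fingers":0.07},{"ax":0,"ay":-4.6,"az":0,"tx":0.02,"ty":-0.07,"tz":-0.05,"fingers":0.07},{"ax":0,"ay":-4.6,"az":0,"tx":0.03,"ty":-0.105,"tz":-0.075,"fingers":0.07},{"ax":0,"ay":-4.6,"az":0,"tx":0.05,"ty":-0.134,"tz":-0.097,"fingers":0.07},{"ax":0,"ay":-4.6,"az":0,"tx":0.06,"ty":-0.134,"tz":-0.097,"fingers":0.07}]' 10
python3 - <<'E'
from h import *
st();tst();cap('wrist','wr19.png')
for a in[(.026,.169,0,.075)]:goal(*tippose(*a),a)
E
```

```text
time_s: 21.55
tcp_pos: [0.6514, -0.1087, 0.1897]
eef_rot: [150.9, 89.6, -122.5]
contact_force: [-0.1, 0.2, -1.2]
gripper_width: 0.0693
t 21.55 tcp [ 0.6514 -0.1087  0.1897] case mm [ 29.9  75.2 189.7] F [-0.1  0.2 -1.2] w 0.0693 J [  7.6  19.6  -2.    0.4 -68.8 -11.2]
[[-0.004 -0.998  0.059]
 [-0.007  0.059  0.998]
 [-1.     0.004 -0.007]]
tip case mm [ 29.7  75.3 218.7]
(0.026, 0.169, 0, 0.075) shift [ 0.0483 -0.0023  0.003 ] turn [-0.2  -0.36 -0.36]
```

View pics/wr19.png

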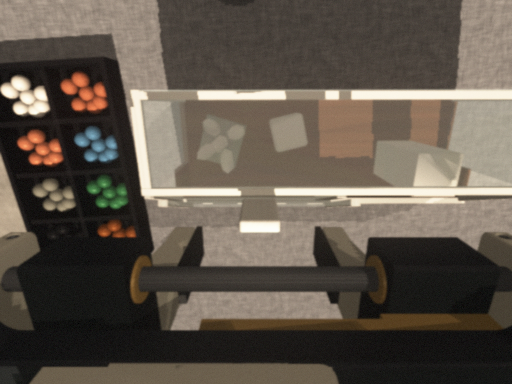

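Tab top at (260,226), between the fingers (u≈200 and 320). Descend, close round it, start sliding toward −y.

```bash
python3 -m creep '[{"ax":0,"ay":0,"az":0,"tx":0.016,"ty":-0.001,"tz":0.003,"fingers":0.07},{"ax":0,"ay":0,"az":0,"tx":0.034,"ty":-0.001,"tz":0.003,"fingers":0.06},{"ax":0,"ay":0,"az":0,"tx":0.049,"ty":-0.001,"tz":0.003,"fingers":0.05},{"ax":0,"ay":0,"az":0,"tx":0.049,"ty":-0.001,"tz":0.003,"fingers":0.04},{"ax":0,"ay":0,"az":0,"tx":0.049,"ty":-0.001,"tz":0.003,"fingers":0.034}]' 10
python3 -m creep '[{"ax":0,"ay":0,"az":0,"tx":0,"ty":0.005,"tz":0,"fingers":0.034},{"ax":0,"ay":0,"az":0,"tx":0,"ty":0.015,"tz":0,"fingers":0.034},{"ax":0,"ay":0,"az":0,"tx":0,"ty":0.025,"tz":0,"fingers":0.034},{"ax":0,"ay":0,"az":0,"tx":0,"ty":0.035,"tz":0,"fingers":0.034},{"ax":0,"ay":0,"az":0,"tx":0,"ty":0.045,"tz":0,"fingers":0.034}]' 10
python3 - <<'E'
from h import *
st();tst();cap('wrist','wr20.png')
E
```

```text
time_s: 22.1
tcp_pos: [0.651, -0.1034, 0.1448]
eef_rot: [-178.4, 89.6, -91.7]
contact_force: [-1.1, -0.3, 0.5]
gripper_width: 0.0436
time_s: 22.6
tcp_pos: [0.6054, -0.1019, 0.1446]
eef_rot: [-171.0, 89.6, -84.3]
contact_force: [2.0, -0.4, 2.0]
gripper_width: 0.0342
t 22.6 tcp [ 0.6054 -0.1019  0.1446] case mm [ 25.6  28.9 144.6] F [ 2.  -0.4  2. ] w 0.0342 J [  8.9  17.  -11.9   0.5 -61.2 -12.4]
[[ 0.001 -0.998  0.057]
 [-0.007  0.057  0.998]
 [-1.    -0.001 -0.007]]
tip case mm [ 25.4  28.9 173.6]
```

View pics/wr20.png

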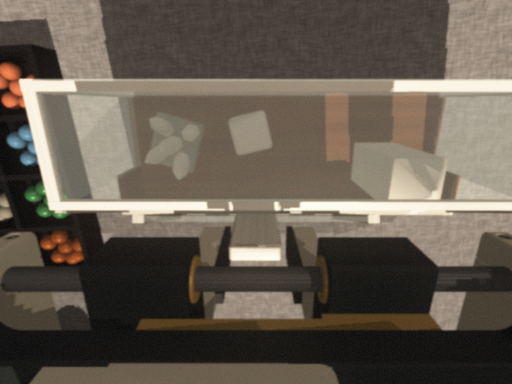

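```bash
python3 -m creep '[{"ax":0,"ay":0,"az":0,"tx":0,"ty":0.007,"tz":0,"fingers":0.034},{"ax":0,"ay":0,"az":0,"tx":0,"ty":0.014,"tz":0,"fingers":0.034},{"ax":0,"ay":0,"az":0,"tx":0,"ty":0.021,"tz":0,"fingers":0.034},{"ax":0,"ay":0,"az":0,"tx":0,"ty":0.028,"tz":0,"fingers":0.034},{"ax":0,"ay":0,"az":0,"tx":0,"ty":0.034,"tz":0,"fingers":0.034}]' 10
python3 - <<'E'
from h import *
st();tst();cap('wrist','wr21.png')
E
```

```text
time_s: 23.15
tcp_pos: [0.5716, -0.1, 0.1439]
eef_rot: [179.1, 89.6, -94.2]
contact_force: [1.4, -0.5, 0.8]
gripper_width: 0.0341
t 23.15 tcp [ 0.5716 -0.1     0.1439] case mm [ 25.6  -4.9 143.9] F [ 1.4 -0.5  0.8] w 0.0341 J [  9.7  14.  -16.1   0.5 -60.  -13.2]
[[-0.001 -0.998  0.058]
 [-0.007  0.058  0.998]
 [-1.     0.    -0.007]]
tip case mm [ 25.4  -4.9 172.9]
```

View pics/wr21.png

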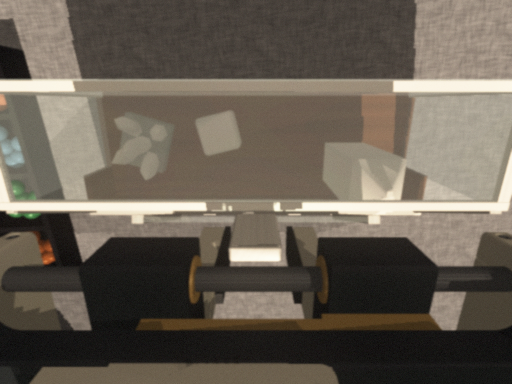

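```bash
python3 -m creep '[{"ax":0,"ay":0,"az":0,"tx":0,"ty":0.008,"tz":0,"fingers":0.034},{"ax":0,"ay":0,"az":0,"tx":0,"ty":0.016,"tz":0,"fingers":0.034},{"ax":0,"ay":0,"az":0,"tx":0,"ty":0.024,"tz":0,"fingers":0.034},{"ax":0,"ay":0,"az":0,"tx":0,"ty":0.032,"tz":0,"fingers":0.034},{"ax":0,"ay":0,"az":0,"tx":0,"ty":0.04,"tz":0,"fingers":0.034}]' 10
python3 -m creep '[{"ax":0,"ay":0,"az":0,"tx":0,"ty":0.008,"tz":0,"fingers":0.034},{"ax":0,"ay":0,"az":0,"tx":0,"ty":0.016,"tz":0,"fingers":0.034},{"ax":0,"ay":0,"az":0,"tx":0,"ty":0.024,"tz":0,"fingers":0.034},{"ax":0,"ay":0,"az":0,"tx":0,"ty":0.032,"tz":0,"fingers":0.034},{"ax":0,"ay":0,"az":0,"tx":0,"ty":0.036,"tz":0,"fingers":0.034}]' 10
python3 - <<'E'
from h import *
st();tst();cap('wrist','wr22.png')
E
```

```text
time_s: 23.7
tcp_pos: [0.5314, -0.0976, 0.1438]
eef_rot: [177.9, 89.6, -95.4]
contact_force: [2.1, -0.1, -0.8]
gripper_width: 0.0339
time_s: 24.2
tcp_pos: [0.4954, -0.0955, 0.1439]
eef_rot: [178.3, 89.6, -95.0]
contact_force: [2.2, -0.7, -0.2]
gripper_width: 0.034
t 24.2 tcp [ 0.4954 -0.0955  0.1439] case mm [ 25.4 -81.2 143.9] F [ 2.2 -0.7 -0.2] w 0.034 J [ 11.8   6.9 -25.1   0.4 -58.  -15.3]
[[-0.001 -0.998  0.057]
 [-0.007  0.057  0.998]
 [-1.     0.    -0.007]]
tip case mm [ 25.2 -81.2 172.9]
```

View pics/wr22.png

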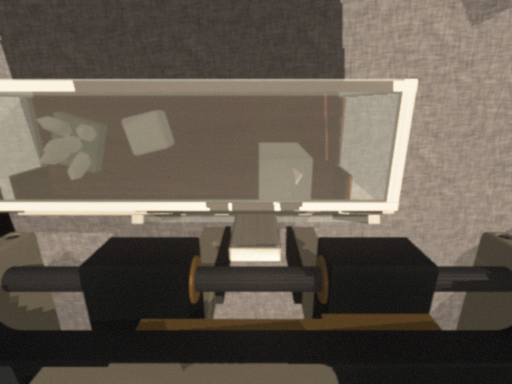

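```bash
python3 -m creep '[{"ax":0,"ay":0,"az":0,"tx":0,"ty":0.003,"tz":0,"fingers":0.034},{"ax":0,"ay":0,"az":0,"tx":0,"ty":0.005,"tz":0,"fingers":0.034},{"ax":0,"ay":0,"az":0,"tx":0,"ty":0.006,"tz":0,"fingers":0.034},{"ax":0,"ay":0,"az":0,"tx":0,"ty":0.006,"tz":0,"fingers":0.034}]' 10
python3 - <<'E'
from h import *
st();tst()
E
```

```text
time_s: 24.65
tcp_pos: [0.4903, -0.0952, 0.144]
eef_rot: [179.7, 89.6, -93.5]
contact_force: [0.4, -0.7, 1.1]
gripper_width: 0.0341
t 24.65 tcp [ 0.4903 -0.0952  0.144 ] case mm [ 25.4 -86.3 144. ] F [ 0.4 -0.7  1.1] w 0.0341 J [ 11.9   6.4 -25.7   0.5 -57.9 -15.5]
[[-0.    -0.998  0.057]
 [-0.007  0.057  0.998]
 [-1.     0.    -0.007]]
tip case mm [ 25.2 -86.3 173. ]
```

Nearly at the stop; a last 2 mm, then open, lift and check.

```bash
python3 -m creep '[{"ax":0,"ay":0,"az":0,"tx":0,"ty":0.002,"tz":0,"fingers":0.034},{"ax":0,"ay":0,"az":0,"tx":0,"ty":0.003,"tz":0,"fingers":0.034},{"ax":0,"ay":0,"az":0,"tx":0,"ty":0.003,"tz":0,"fingers":0.034}]' 10
python3 -m creep '[{"ax":0,"ay":0,"az":0,"tx":0,"ty":0,"tz":0,"fingers":0.05},{"ax":0,"ay":0,"az":0,"tx":0,"ty":0,"tz":0,"fingers":0.06},{"ax":0,"ay":0,"az":0,"tx":-0.03,"ty":0,"tz":0,"fingers":0.07},{"ax":0,"ay":0,"az":0,"tx":-0.07,"ty":0,"tz":0,"fingers":0.07},{"ax":0,"ay":0,"az":0,"tx":-0.09,"ty":0,"tz":0.03,"fingers":0.07}]' 10
python3 -m creep '[{"ax":0,"ay":0,"az":0,"tx":-0.01,"ty":0,"tz":0.045,"fingers":0.07},{"ax":0,"ay":0,"az":0,"tx":-0.02,"ty":0,"tz":0.09,"fingers":0.07},{"ax":0,"ay":0,"az":0,"tx":-0.02,"ty":0,"tz":0.135,"fingers":0.07},{"ax":0,"ay":0,"az":0,"tx":-0.02,"ty":0,"tz":0.18,"fingers":0.07},{"ax":0,"ay":0,"az":0,"tx":-0.02,"ty":0,"tz":0.225,"fingers":0.07}]' 10
python3 - <<'E'
from h import *
st();t=cap('top');s=cap('scene','sc11.png')
a=cv2.resize(t['pixels'][115:265,260:335],None,fx=4,fy=4,interpolation=2);b=cv2.resize(s['pixels'][140:290,150:250],None,fx=4,fy=4,interpolation=2)
cv2.imwrite('pics/z12.png',cv2.hconcat([a,b]));cv2.imwrite('pics/top9.png',t['pixels'])
E
```

```text
time_s: 24.95
tcp_pos: [0.4873, -0.0951, 0.144]
eef_rot: [-179.7, 89.6, -93.0]
contact_force: [1.4, -0.6, 0.5]
gripper_width: 0.0341
time_s: 25.45
tcp_pos: [0.4898, -0.0659, 0.2366]
eef_rot: [-161.9, 89.5, -75.4]
contact_force: [1.6, 0.6, -0.2]
gripper_width: 0.0671
time_s: 25.95
tcp_pos: [0.5015, 0.162, 0.2523]
eef_rot: [179.1, 89.6, -94.1]
contact_force: [1.1, -1.1, 0.1]
gripper_width: 0.07
t 25.95 tcp [0.5015 0.162  0.2523] case mm [-232.1  -89.5  252.3] F [ 1.1 -1.1  0.1] w 0.07 J [ 39.5   4.7 -12.8   0.3 -72.7 -42.9]
[[-0.    -0.998  0.057]
 [-0.007  0.057  0.998]
 [-1.     0.    -0.007]]
```

View pics/z12.png

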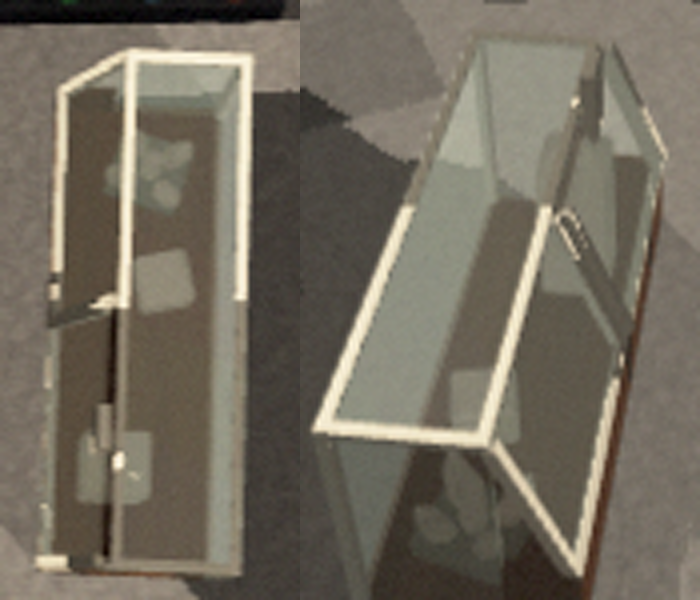

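View pics/top9.png

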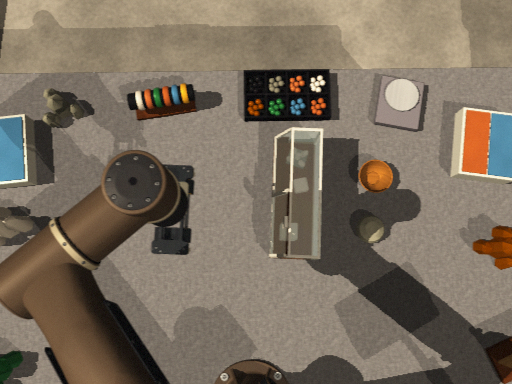

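```bash
python3 - <<'E'
from h import *
t=cap('top')
for v in(403,425,447):print(w2c(ray(t,105.5/4+260-.4,(v+.5)/4+115-.5,.192)).round(4))
P,C,s=cur();d=cap('wrist','wr23.png')
E
```

```text
[ 0.0255 -0.0709  0.192 ]
[ 0.0259 -0.0851  0.192 ]
[ 0.0263 -0.0991  0.192 ]
```

View pics/wr23.png

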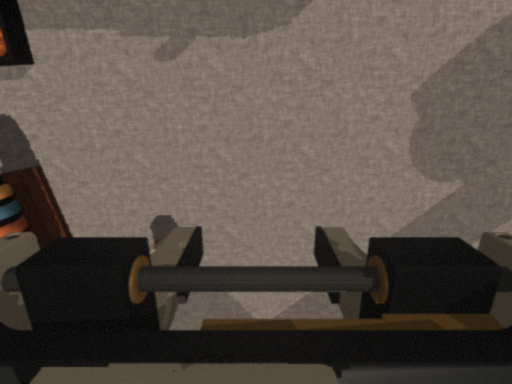

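```bash
python3 - <<'E'
from h import *
d=cap('scene');t=cap('top')
c=w2c(ray(t,(115.5)/4+259.5,(467.5)/4+114.5,.106));print('prism top centre',c.round(4))
im=[]
for dd,(y0,y1,x0,x1) in((d,(140,290,150,250)),(t,(115,265,260,335))):
    a=cv2.resize(dd['pixels'][y0:y1,x0:x1],None,fx=4,fy=4,interpolation=2)
    pts=[c2w([.041+i*.022,-.101+j*.022,z]) for z in(.006,.106) for i in(-1,1) for j in(-1,1)]+[c2w([.041,-.101,.131])]
    for p in proj(dd,pts): cv2.circle(a,tuple(int(v) for v in (p-[x0,y0]+.5)*4),3,(0,0,255),1)
    im.append(a)
cv2.imwrite('pics/z13.png',cv2.hconcat(im))
E
```

```text
prism top centre [ 0.039  -0.1049  0.106 ]
```

View pics/z13.png

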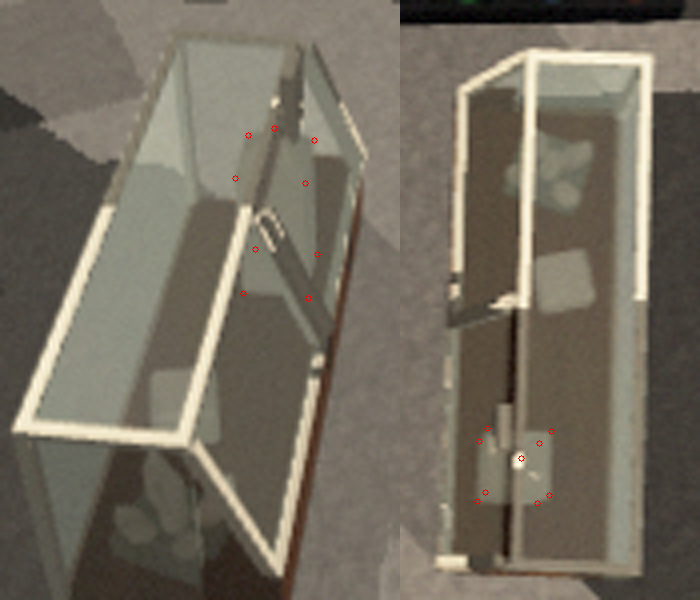

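The drawn upright box matches the tower in both views (foot edge at (243,293), prism top at about (236,178)–(314,140)). The door is shut and the bystanders haven't moved. The robot is clear, so I'm handing in.

```bash
python3 -c "
from plant import order
print(order.close_job())"
```

```text
the job is handed in; nothing more can be done
None
```

The tower now stands upright inside the case and the door is slid shut. I handed the job in at about 26 s of the 67 s allowed.

**What I did**
- **Door:** I slid it open by its tab.
- **Tower in:** I gripped the tower from above, tilted it 45° and passed it foot first over the sill. Still holding it, I stood it up to about 19° lean with its foot edge on the floor, and it righted itself when released.
- **Door shut:** I slid the door closed slowly by the tab and felt only about 2 N. I then moved the arm well clear.

**Last checks**
- **Tower:** the upright outline I computed matched it in both the top and scene views, with its centre at about case x 40 mm, y -103 mm.
- **Door tab:** it read y ≈ -85 mm, so the door is about 2 mm from fully shut, give or take 2 mm. I felt no clear stop force at the end.
- **Bystanders:** by eye, nothing had visibly moved. I did not measure their positions.

**What disagreed or failed**
- **Fingertips:** the wrist depth picture put them about 29 mm behind the stated TCP. My first try at the tab passed over it without touching. I corrected for this and the later fits agreed.
- **Nudge:** a push to move the tower further in only tipped it slightly. It settled back with its near face at x ≈ 18.5 mm, an estimated 4 mm behind the door's path, and the door passed it without extra force.

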